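# Make up two joinery practice kits

## Task

Make up the two trainees' kits: the blue tray gets the drilled pine rail and the metal angle bracket, the red tray gets the dark half-lapped rail and the block plane. The pine rail is still held in the drilling jig: flip its toggle clamp open by the red handle, arm right up, before lifting the rail out, and leave it open. Lay one thing in each compartment, flat on the tray's floor and the same way up as it was, and let go of everything.

Things in the scene. Friction and masses are not known exactly. Their poses are not given: they have to be found in the camera images.
- clamp_arm (a joint): Angle of the jig's toggle clamp arm (steel bar with a rubber foot on the pine rail), rad: 0 = clamped, bar level and locked at dead centre; about 1.75 = fully open, bar upright leaning a little away from the rail. Only the red handle moves it (the bar itself cannot be pushed up); lifting the handle takes about 1 to 3 N and it stays where it is left.
- clamp_grip (a point): Centre of the clamp handle's red grip, 16 mm thick (jig's y), 18 high, 70 long. Take it from above, fingers closing along the jig's y, lift it over towards the rail; it swivels between the pads from level (along jig +x) to upright. Path in the jig's frame (x, z in mm, y 0): (123,105) clamped, (121,118), (121,131), (121,137), (120,142), (116,146), (109,149), (95,151), (78,150) open, at a stop.
- jig: Drilling jig, fixed: plywood base x -105 to 95, y -55 to 55, 18 mm thick; origin on the bench under it, z up. Toggle clamp on a riser at the +x end; open it is 190 mm high, all at x over 20. The pine rail lies along x on the base, centre x = -45, y = 0; 18 mm high pins stand at its +y side at x = -88 and -2 and at its +x end: room for fingers at its middle.
- rail_pine: Pale pine rail, 110 (x) x 34 (y) x 34 (z) mm, about 75 g, with two dark dowel holes in its top; at the start lying in the jig under the clamp. Origin at the centre of its underside, x along its length, z up.
- rail_lap: Dark brown hardwood rail, 120 (x) x 34 (y) x 34 (z) mm, about 100 g; the last 40 mm at its +x end are cut to half height (17 mm) for a half-lap joint. Origin at the centre of its 120 x 34 mm underside, z up. The full-height part is centred at x = -20 mm.
- bracket: Bare light-metal angle bracket, 30 mm wide (y), 5 mm thick, about 120 g: one leg 70 mm long lies flat along x, the other stands up 65 mm high at its -x end (x = -35 to -30 mm). Origin at the centre of the flat leg's underside, z up. Take it across its 30 mm width at the upright leg.
- plane: Small block plane, dark steel body 140 (x) x 42 (y) mm, straight cheeks 31 mm high from x = -50 to +42 mm, brass cap (top at about 52 mm, rear half), round brass knob at the +x end; about 550 g. Origin at the centre of its sole, z up.
- tray_blue: Blue kit tray, fixed, 175 (x) x 196 (y) x 28 mm high, walls, floor and divider 4 mm thick. The divider runs along x through the middle and makes two equal compartments, 167 (x) x 92 (y) mm inside, centred at y = +48 and y = -48 mm. Origin under its centre on the bench, z up.
- tray_red: Red kit tray, the same in size and frame as the blue one.
There are look-alikes about, which are no part of the job. What is shaped like the plane but purple is not meant.

How it is judged:
By the outcome, as a careful person would: the job done as asked, in the order asked, and still so for the second after the job is handed in, with the robot touching nothing.
It also fails if it takes over 120 s, if anything falls off the work surface, if the arm or the gripper's body presses on something with over 40 N, if the wrist force passes 120 N, or if a joint passes its speed limit or range.

## Robot

A 7-joint arm with a two-finger parallel gripper is mounted at the origin on the work surface. World frame = base frame: x ahead of the robot, y to its left, z up, the work surface at z = 0. Lengths are in m, angles in rad, forces in N, time in s.
With the tool pointing down it reaches from about 0.4 to 0.9 m from the base axis. Payload 5.5 kg.
Tool frame: the origin (TCP) lies at the very end of the fingers, on their centre line; the grasp point (between the pads) lies 19 mm behind it; z points along the fingers, y is the direction in which the jaws open and shut (so a half turn about z gives the same grasp; the last joint's range is limited). The gripper opens to 85 mm and grips with 20 to 120 N. Pads are 22 mm wide; open, the fingers measure 114 mm over their backs; the gripper's body (76 mm by 85 mm) begins 54 mm behind the grasp point. The pads swing forward as they close: fully open they stand 13 mm farther back than shut.
Start: joints at [-0.973, 0.501, -0.427, 1.55, 0.221, 1.138, -0.21], TCP at [0.214, 0.614, 0.231] pointing down, gripper open.
Joint ranges: [-2.88, 2.88], [-0.31, 2.03], [-1.54, 1.56], [0.2, 2.42], [-1.41, 4.55], [0.19, 2.02], [-2.57, 2.57]. Speed limits (rad/s): [2.57, 2.57, 3.14, 3.14, 3.14, 3.14, 3.14].

## Interface

Orientations are given as a unit quaternion [x, y, z, w].
In Python, from rig import env gives the robot as it stands.
- The arm moves only by the tool arm_command, never from a script. Its argument "motion" is a list of rows, each a list of 5 numbers: the shift along the tool's x, y, z in m, then the turn about the tool's z in units of 6 degrees (1.0 is 6 degrees), then the closure, from 0 (fully open) to 1 (shut). A call has 1 to 8 rows; each row is the pose to reach, as a shift and turn from the pose commanded when the call began, along the tool's axes at that moment; what a row does not reach only later rows make up. A row lasts 1/12 s, in which the tool goes at most 41.7 mm and 7.16 degrees, less where a joint would pass 70% of its speed; a pose out of reach is approached as far as the arm can. A call with a gripper value outside its range is refused whole. The fingers move at their own pace and stop on an object; "newtons" is the grip in N (left out, the last holds). Time passes only in rows, so rows that repeat a pose let the fingers close. It gives the time, the measured TCP pose, the force and the opening at its end, in the units of the state.
- env.sense(): the state, without advancing time (a new reading comes with each control period).
- env.get_image(name): name is "scene" or "top" or "wrist"; returns a dict with "pixels" (420x560x3 uint8, blue, green, red), "camera_matrix" (3x3 intrinsics, pixels), "R" (3x3) and "t" (3): a world point X has camera coordinates R X + t; the wrist camera has in their place "hand_eye" (4x4, takes a point from camera to tool coordinates, whose origin is the TCP and whose axes are the flange's). Camera axes: x right, y down, z forward; pixel columns grow to the right and rows downward; lengths in m; the calibration is good to about 2 mm. The wrist camera is an equidistant fisheye: a pixel r from the principal point sees the ray r / f radians off the axis. A picture is of the moment at which its call begins: read the wrist's pose just before it. There is no depth.
- env.finish_job(): hands the job in, once; it reports no verdict.
The state is a dict: "time": time; "q": joint angles; "joint_vel": joint speeds; "effort": joint torques, N m; "position": TCP position; "orientation": TCP orientation; "contact_force": force on the tool from outside, world axes, zero at the start; "ft_torque": the same for the moment, N m; "grip_width": finger opening in m.
Only numpy, scipy, OpenCV 4.12 (cv2) and the standard library are available. Lean on these libraries where they do the work, as an engineer would, in place of code of your own. Each camera call takes 0.05 s, during which the arm holds its last target. There are 200 camera calls.

## Working session

There is one attempt and no reset: what is moved stays moved. The work goes in short steps, Python scripts to look and compute and a tool call to move; the robot and the scene stay as the last step left them, time stands still between calls to the robot, and variables do not carry over. Pictures are saved under pics/ and viewed, about 12 in all and at most 16, crops included, and the job is handed in when it is done.

Besides the shell and the picture viewer there is one more tool, called after "Call:" as name([rows], argument=value, ...), one row to a line, values as JSON. arm_command: Moves the arm, as the interface text tells. Its arguments: {"type":"object","properties":{"motion":{"type":"array","items":{"type":"array","items":{"type":"number"}}},"newtons":{"type":"number"}},"required":["motion"]}

```bash
mkdir -p pics; ls; python3 - <<'E'
from rig import env
import cv2,numpy as np
print(env.sense())
for n in("scene","top"):
    i=env.get_image(n); cv2.imwrite(f"pics/{n}0.png",i["pixels"]); np.savez(f"{n}.npz",**i); print(n,i["camera_matrix"],i["R"],i["t"])
E
```

```text
pics
{'time': 0.0, 'q': array([-0.97282426,  0.50184875, -0.4267746 ,  1.55143833,  0.22082289,
        1.13829774, -0.2103229 ]), 'joint_vel': array([-3.68583208e-05, -8.05750914e-04, -1.05963774e-03, -6.86840107e-05,
        7.85470641e-04,  2.03116750e-04, -2.82426766e-04]), 'effort': array([-2.85664220e-05, -5.69520450e+01, -5.81674665e+00, -2.80948162e+01,
        1.04305320e-02,  1.17694930e-02, -1.26501297e-05]), 'position': array([0.21339348, 0.61324775, 0.23026217]), 'orientation': array([ 1.66593244e-01,  9.86025232e-01, -9.49258764e-04, -1.80707681e-04]), 'contact_force': array([ 0.54148442,  0.13418626, -0.00755486]), 'ft_torque': array([ 0.0194631 , -0.02029636,  0.03198143]), 'grip_width': 0.08555889379598351}
scene [[452.09837565   0.         280.06815955]
 [  0.         452.09837565 212.34545704]
 [  0.           0.           1.        ]] [[-0.30328067  0.95285295  0.00959616]
 [ 0.81965901  0.26599629 -0.50735104]
 [-0.48598348 -0.14600419 -0.86168604]] [ 0.21058949 -0.33200858  1.64460146]
top [[386.50520759   0.         286.29337536]
 [  0.         386.50520759 212.64066991]
 [  0.           0.           1.        ]] [[ 0.02698282 -0.99963523  0.00115342]
 [-0.98715577 -0.02682768 -0.15749212]
 [ 0.15746561  0.00311098 -0.98751957]] [-0.11920087  0.49077376  1.06568604]
```

View pics/scene0.png

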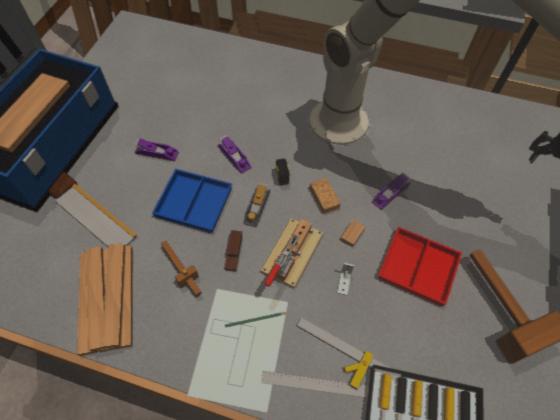

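View pics/top0.png

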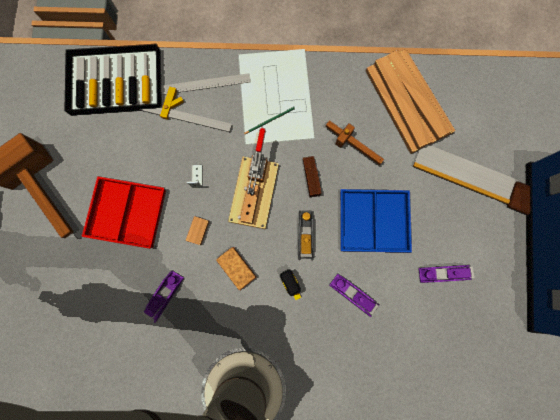

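The top view shows the pine rail in the jig at (250,200) and the dark rail at (312,176). The bracket is at (196,176), the plane at (306,234), the blue tray at (375,220) and the red tray at (125,212).

Possible mix-ups:
- **Plane:** the purple ones at (445,273), (354,293) and (164,295).
- **Pine rail:** the short pale block at (198,230) and the cork block at (236,268).
- **Dark rail:** the marking gauge at (355,142).
- **Bracket:** the yellow square at (172,102).

Next is a close crop to check these.

```bash
cat > h.py <<'E'
import numpy as np,cv2
from scipy.spatial.transform import Rotation as Ro
def load(n): return dict(np.load(f"{n}.npz"))
def bp(c,u,v,z):
    d=c["R"].T@np.linalg.inv(c["camera_matrix"])@np.array([u,v,1.]); o=-c["R"].T@c["t"]
    return o+d*(z-o[2])/d[2]
def pr(c,P):
    p=np.atleast_2d(P)@c["R"].T+c["t"]; p=p@c["camera_matrix"].T; return p[:,:2]/p[:,2:]
def place(x,y,yaw,pts,z=0):
    return np.asarray(pts,float)@Ro.from_euler('z',yaw,degrees=True).as_matrix().T+[x,y,z]
E
python3 - <<'E'
from h import *
for n,(x,y,w,h) in {"top":(185,120,160,120),"scene":(220,140,160,120)}.items():
    c=load(n); cv2.imwrite(f"pics/{n}_c.png",cv2.resize(c["pixels"][y:y+h,x:x+w],None,fx=5,fy=5,interpolation=cv2.INTER_CUBIC))
E
```

```text
(no output)
```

View pics/top_c.png

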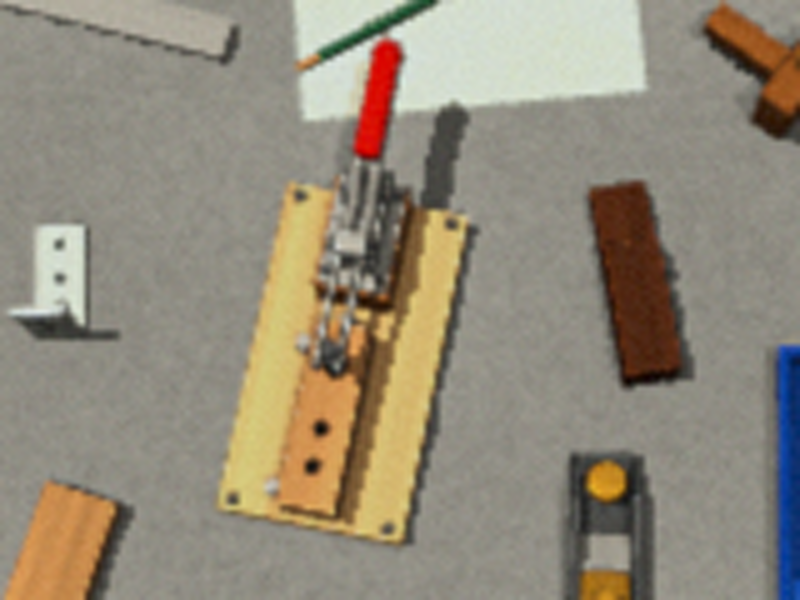

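View pics/scene_c.png

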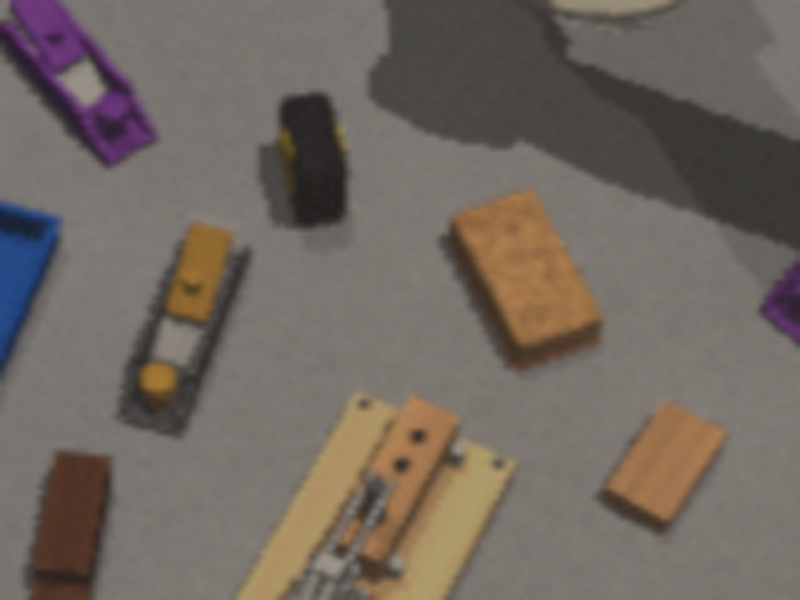

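The crop confirms the choices. The jig's +x points up the image, and the rail with two dark holes is in the jig. The dark rail's step faces the red-handle side (scene crop, y=572), so its lap end is world +x. The bracket's upright leg is at its lower end, and the brass plane's knob is at its upper end. Now I'll measure the poses.

```bash
python3 - <<'E'
from h import *
from scipy.optimize import minimize,least_squares
T,S=load("top"),load("scene")
ct=lambda x,y:(185+(x+.5)/5-.5,120+(y+.5)/5-.5)
cs=lambda x,y:(220+(x+.5)/5-.5,140+(y+.5)/5-.5)
def box(x0,x1,y0,y1,z0,z1): return np.array([[x,y,z] for x in(x0,x1) for y in(y0,y1) for z in(z0,z1)])
def fitsil(name,box,maskf,rois,p0):
    Ms=[]
    for c,(u,v,w,h) in zip((T,S),rois):
        m=np.zeros((420,560),np.uint8); hsv=cv2.cvtColor(c["pixels"],cv2.COLOR_BGR2HSV); k=maskf(hsv).astype(np.uint8)
        m[v:v+h,u:u+w]=k[v:v+h,u:u+w]; cs_,_=cv2.findContours(m,0,2); big=cv2.convexHull(max(cs_,key=cv2.contourArea))
        o=np.zeros((1680,2240),np.uint8); cv2.fillPoly(o,[((big.astype(float)+.0)*4+2).astype(int)],1); o=cv2.dilate(o,np.ones((3,3)));Ms.append(o)
    def cost(p):
        s=0
        for c,o in zip((T,S),Ms):
            h=cv2.convexHull((pr(c,place(*p,box))*4+1.5).astype(np.float32)).astype(int)
            q=np.zeros_like(o); cv2.fillPoly(q,[h],1); s+=(q!=o).sum()/o.sum()
        return s
    r=minimize(cost,p0,method="Nelder-Mead",options=dict(initial_simplex=np.array(p0)+np.array([[0,0,0],[.02,0,0],[0,.02,0],[0,0,8]]),xatol=1e-4,fatol=1e-4,maxiter=200))
    print(name,r.x.round(4),r.fun.round(3))
tb=box(-.0875,.0875,-.098,.098,0,.028)
for n,f,rois,c0 in(("blue",lambda h:(h[...,0]>100)&(h[...,0]<130)&(h[...,1]>120),[(330,180,90,80),(145,160,95,80)],(375,220)),
 ("red",lambda h:((h[...,0]<6)|(h[...,0]>174))&(h[...,1]>150),[(75,165,100,90),(370,220,100,90)],(125,212))):
    x,y,_=bp(T,*c0,.01); fitsil(n,tb,f,rois,[x,y,-5 if n=="red" else 0])
x,y,_=bp(T,312,176,.017)
fitsil("lap-hull",np.vstack([box(-.06,.02,-.017,.017,0,.034),box(.02,.06,-.017,.017,0,.017)]),lambda h:((h[...,0]<15)|(h[...,0]>170))&(h[...,1]>70),[(295,150,35,55),(220,225,25,50)],[x,y,10])
def fitpts(name,obj,tp,sp,p0):
    f=lambda p:np.concatenate([(pr(c,place(*p,[o for o,_ in L]))-[uv for _,uv in L]).ravel() for c,L in((T,tp),(S,sp)) if L])
    r=least_squares(f,p0,x_scale=[.01,.01,5]);print(name,r.x.round(4),f(r.x).round(1))
jb=lambda sx,sy:((.095 if sx>0 else -.105),.055*sy,.018)
x,y,_=bp(T,253,192,.018)
fitpts("jig",0,[(jb(1,1),ct(288,183)),(jb(1,-1),ct(470,212)),(jb(-1,-1),ct(405,543)),(jb(-1,1),ct(218,508))],
 [(jb(-1,-1),cs(360,393)),(jb(-1,1),cs(517,462))],[x,y,-10])
x,y,_=bp(T,*ct(62,270),0)
fitpts("bracket",0,[((.035,.015,.005),ct(36,225)),((.035,-.015,.005),ct(88,225)),((-.035,.015,.065),ct(10,313))],[],[x,y,0])
x,y,_=bp(T,306,234,0)
fitpts("plane",0,[],[((.07,-.021,.005),cs(120,415)),((.07,.021,.005),cs(182,434)),((-.05,.021,.031),cs(248,250))],[x,y,0])
print("knob top",bp(T,*ct(607,480),.04),bp(S,*cs(158,378),.045))
E
```

```text
blue [ 0.4804 -0.3629  0.5644] 0.06
red [ 0.4838  0.3671 -7.8568] 0.08
lap-hull [ 0.6104 -0.177  11.202 ] 0.206
jig [ 5.6270e-01 -7.7000e-03 -9.6292e+00] [-0.1 -0.5 -0.4  0.6 -1.  -0.  -0.7 -0.3 -1.3 -0.8 -0.8 -0.2]
bracket [0.6037 0.1647 2.6645] [ 0.3 -0.1 -0.2 -0.3 -0.1  0.3]
plane [ 0.4343 -0.1588 -0.5325] [ 0.2 -0.5  0.3 -0.6 -0.5  1.2]
knob top [ 0.48663835 -0.16228616  0.04      ] [ 0.49458323 -0.15708442  0.045     ]
```

```bash
cat >> h.py <<'E'
POSE=dict(jig=(.5627,-.0077,-9.63),blue=(.4804,-.3629,.56),red=(.4838,.3671,-7.86),lap=(.6104,-.177,11.2),bracket=(.6037,.1647,2.66),plane=(.4343,-.1588,-.53))
def plan(frame,pts,extra=0):
    """pts: grasp-frame TCP targets in an object's frame (m); prints tool-axis rows, jaws along the frame's y"""
    from rig import env
    s=env.sense(); R=Ro.from_quat(s["orientation"]).as_matrix(); x,y,yaw=POSE[frame]
    a=np.degrees(np.arctan2(R[1,1],R[0,1])); d=(yaw+90+extra-a+90)%180-90
    print("t",round(float(s["time"]),2),"pos",s["position"].round(4),"F",s["contact_force"].round(1),"w",round(float(s["grip_width"]),4),"q",s["q"].round(2),"turn",round(-d/6,2))
    for p,w in zip(pts,place(x,y,yaw,pts)): print(w.round(3),(R.T@(w-s["position"])).round(4))
E
python3 - <<'E'
from h import *
T=load("top");print(bp(T,185+380/5,120+100/5,.11),place(*POSE["jig"],[[.123,0,.105]]))
plan("jig",[(.123,0,.231),(.123,0,.16),(.123,0,.086)])
E
```

```text
[ 0.68312563 -0.03098841  0.11      ] [[ 0.68396676 -0.02827605  0.105     ]]
t 0.1 pos [0.2134 0.6133 0.2304] F [-0.2  0.1 -0.4] w 0.0852 q [-0.97  0.5  -0.43  1.55  0.22  1.14 -0.21] turn -1.59
[ 0.684 -0.028  0.231] [-6.552e-01 -4.514e-01  1.000e-04]
[ 0.684 -0.028  0.16 ] [-0.6552 -0.4512  0.0711]
[ 0.684 -0.028  0.086] [-0.6552 -0.4511  0.1451]
```

Call:
arm_command([
  [-0.26,-0.18,0,-0.8,0.3],
  [-0.26,-0.18,0,-0.8,0.3],
  [-0.26,-0.18,0,-0.8,0.3],
  [-0.26,-0.18,0,-0.8,0.3],
  [-0.26,-0.18,0,-0.8,0.3],
  [-0.26,-0.18,0,-0.8,0.3],
  [-0.26,-0.18,0,-0.8,0.3],
  [-0.26,-0.18,0,-0.8,0.3],
])

```text
time: 0.77
position: [0.403, 0.3534, 0.2308]
orientation: [0.128, 0.992, -0.001, 0.0]
contact_force: [1.4, -0.7, -0.2]
grip_width: 0.0596
```

```bash
python3 -c '
from h import *
plan("jig",[(.123,0,.231),(.123,0,.16),(.123,0,.086)])'
```

```text
t 0.77 pos [0.403  0.3534 0.2308] F [ 1.4 -0.7 -0.2] w 0.0596 q [-0.46  0.29 -0.37  1.84  0.12  1.04  0.44] turn -0.84
[ 0.684 -0.028  0.231] [-0.3685 -0.298   0.001 ]
[ 0.684 -0.028  0.16 ] [-0.3684 -0.2978  0.072 ]
[ 0.684 -0.028  0.086] [-0.3683 -0.2977  0.146 ]
```

Call:
arm_command([
  [-0.25,-0.2,0,-0.8,0.4],
  [-0.25,-0.2,0,-0.8,0.4],
  [-0.25,-0.2,0,-0.8,0.4],
  [-0.25,-0.2,0,-0.8,0.4],
  [-0.25,-0.2,0,-0.8,0.4],
  [-0.25,-0.2,0,-0.8,0.4],
  [-0.25,-0.2,0,-0.8,0.4],
  [-0.25,-0.2,0,-0.8,0.4],
])

```text
time: 1.43
position: [0.5943, 0.0977, 0.2309]
orientation: [0.086, 0.996, -0.001, 0.0]
contact_force: [0.8, -0.5, 0.3]
grip_width: 0.0512
```

```bash
python3 -c '
from h import *
plan("jig",[(.123,0,.231),(.123,0,.16),(.123,0,.086)])'
```

```text
t 1.43 pos [0.5943 0.0977 0.2309] F [ 0.8 -0.5  0.3] w 0.0512 q [-0.04  0.39 -0.22  1.68  0.1   1.08  1.11] turn -0.03
[ 0.684 -0.028  0.231] [-1.098e-01 -1.088e-01  1.000e-04]
[ 0.684 -0.028  0.16 ] [-0.1098 -0.1087  0.0711]
[ 0.684 -0.028  0.086] [-0.1098 -0.1085  0.1451]
```

Call:
arm_command([
  [-0.11,-0.109,0,0,0.4],
  [-0.11,-0.109,0,0,0.4],
  [-0.11,-0.109,0,0,0.4],
  [-0.11,-0.109,0,0,0.4],
  [-0.11,-0.109,0,0,0.4],
  [-0.11,-0.109,0.05,0,0.4],
  [-0.11,-0.109,0.05,0,0.4],
  [-0.11,-0.109,0.05,0,0.4],
])

```text
time: 2.1
position: [0.6791, -0.0227, 0.1767]
orientation: [0.083, 0.997, -0.0, -0.005]
contact_force: [-1.1, 0.5, -0.3]
grip_width: 0.0512
```

```bash
python3 - <<'E'
from h import *
plan("jig",[(.123,0,.231),(.123,0,.16),(.123,0,.086)])
from rig import env
w=env.get_image("wrist"); print(w["camera_matrix"],w["hand_eye"]); np.savez("w1.npz",**w); cv2.imwrite("pics/w1.png",w["pixels"])
E
```

```text
t 2.1 pos [ 0.6791 -0.0227  0.1767] F [-1.1  0.5 -0.3] w 0.0512 q [ 0.11  0.58 -0.17  1.52  0.11  1.06  1.32] turn 0.01
[ 0.684 -0.028  0.231] [-0.0052 -0.0047 -0.0543]
[ 0.684 -0.028  0.16 ] [-0.0059 -0.0046  0.0167]
[ 0.684 -0.028  0.086] [-0.0066 -0.0046  0.0907]
[[325.1922621    0.         279.27545576]
 [  0.         325.1922621  210.43733028]
 [  0.           0.           1.        ]] [[-2.09848419e-04 -9.49343825e-01 -3.14239173e-01  8.11658258e-02]
 [ 9.99998859e-01  2.70883570e-04 -1.48616043e-03  5.95205536e-04]
 [ 1.49599946e-03 -3.14239126e-01  9.49342685e-01 -1.41603885e-01]
 [ 0.00000000e+00  0.00000000e+00  0.00000000e+00  1.00000000e+00]]
```

View pics/w1.png

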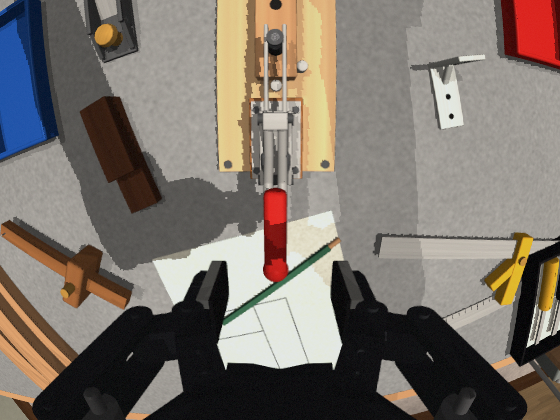

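The wrist view shows the red grip at (275,235), midway between the fingers at (210,290) and (345,290). The dark rail's lower lap step at (140,190) faces world +x, as expected.

```bash
python3 -c '
from h import *
plan("jig",[(.123,0,.086)])'
```

```text
t 2.15 pos [ 0.6808 -0.0224  0.1793] F [1.1 0.9 0.3] w 0.0514 q [ 0.11  0.58 -0.17  1.51  0.11  1.06  1.32] turn 0.02
[ 0.684 -0.028  0.086] [-0.0046 -0.0052  0.0933]
```

Call:
arm_command([
  [-0.004,-0.005,0.03,0,0.4],
  [-0.004,-0.005,0.06,0,0.4],
  [-0.004,-0.005,0.08,0,0.4],
  [-0.004,-0.005,0.094,0,0.4],
  [-0.004,-0.005,0.094,0,0.4],
  [-0.004,-0.005,0.094,0,0.4],
])

```text
time: 2.65
position: [0.6864, -0.0281, 0.0882]
orientation: [0.083, 0.997, 0.0, 0.0]
contact_force: [0.5, -0.3, 0.9]
grip_width: 0.0513
```

```bash
python3 -c '
from h import *
plan("jig",[(.123,0,.086)])'
```

```text
t 2.65 pos [ 0.6864 -0.0281  0.0882] F [ 0.5 -0.3  0.9] w 0.0513 q [ 0.11  0.69 -0.16  1.56  0.13  0.91  1.31] turn 0.02
[ 0.684 -0.028  0.086] [ 0.0023 -0.0006  0.0022]
```

Closing on the grip.

Call:
arm_command([
  [0.001,0,0,0,1],
  [0.001,0,0,0,1],
  [0.001,0,0,0,1],
  [0.001,0,0,0,1],
  [0.001,0,0,0,1],
  [0.001,0,0,0,1],
], newtons=25)

```text
time: 3.15
position: [0.6866, -0.0273, 0.089]
orientation: [0.083, 0.997, 0.001, 0.002]
contact_force: [1.5, 2.8, 5.6]
grip_width: 0.0153
```

```bash
python3 -c '
from h import *
P=[(123,105),(121,118),(121,131),(121,137),(120,142),(116,146),(109,149),(95,151),(78,150)]
plan("jig",[(x/1e3,0,z/1e3-.019) for x,z in P])'
```

```text
t 3.15 pos [ 0.6866 -0.0273  0.089 ] F [1.5 2.8 5.6] w 0.0153 q [ 0.11  0.68 -0.16  1.56  0.13  0.9   1.31] turn 0.02
[ 0.684 -0.028  0.086] [ 0.0024 -0.0014  0.003 ]
[ 0.682 -0.028  0.099] [ 0.0044 -0.0014 -0.01  ]
[ 0.682 -0.028  0.112] [ 0.0043 -0.0014 -0.023 ]
[ 0.682 -0.028  0.118] [ 0.0043 -0.0014 -0.029 ]
[ 0.681 -0.028  0.123] [ 0.0053 -0.0013 -0.034 ]
[ 0.677 -0.027  0.127] [ 0.0093 -0.0013 -0.038 ]
[ 0.67  -0.026  0.13 ] [ 0.0163 -0.0013 -0.041 ]
[ 0.656 -0.024  0.132] [ 0.0303 -0.0013 -0.0431]
[ 0.64  -0.021  0.131] [ 0.0473 -0.0013 -0.0421]
```

Call:
arm_command([
  [0.001,0,-0.006,0,1],
  [0.002,0,-0.013,0,1],
  [0.002,0,-0.019,0,1],
  [0.002,0,-0.026,0,1],
  [0.002,0,-0.032,0,1],
  [0.003,0,-0.037,0,1],
  [0.003,0,-0.037,0,1],
])

```text
time: 3.73
position: [0.681, -0.0264, 0.1237]
orientation: [0.083, 0.997, 0.001, -0.001]
contact_force: [-0.5, 4.6, -2.1]
grip_width: 0.0155
```

```bash
python3 -c '
from h import *
P=[(120,142),(116,146),(109,149),(95,151),(78,150)]
plan("jig",[(x/1e3,0,z/1e3-.019) for x,z in P])'
```

```text
t 3.73 pos [ 0.681  -0.0264  0.1237] F [-0.5  4.6 -2.1] w 0.0155 q [ 0.11  0.64 -0.17  1.55  0.12  0.96  1.32] turn 0.02
[ 0.681 -0.028  0.123] [-0.0002 -0.0014  0.0007]
[ 0.677 -0.027  0.127] [ 0.0038 -0.0014 -0.0033]
[ 0.67  -0.026  0.13 ] [ 0.0108 -0.0013 -0.0063]
[ 0.656 -0.024  0.132] [ 0.0248 -0.0013 -0.0083]
[ 0.64  -0.021  0.131] [ 0.0418 -0.0013 -0.0072]
```

On path. I'll continue to the stop.

Call:
arm_command([
  [0.004,-0.001,-0.003,0,1],
  [0.011,-0.001,-0.006,0,1],
  [0.018,-0.001,-0.008,0,1],
  [0.025,-0.001,-0.008,0,1],
  [0.033,-0.001,-0.008,0,1],
  [0.041,-0.001,-0.007,0,1],
  [0.043,-0.001,-0.007,0,1],
  [0.043,-0.001,-0.007,0,1],
])

```text
time: 4.4
position: [0.6425, -0.02, 0.1342]
orientation: [0.083, 0.997, 0.001, 0.004]
contact_force: [3.4, 5.1, 6.5]
grip_width: 0.0153
```

```bash
python3 - <<'E'
from h import *
plan("jig",[(.078,0,.131),(.078,0,.24),(-.045,0,.24)])
from rig import env
w=env.get_image("wrist"); cv2.imwrite("pics/w2.png",w["pixels"])
E
```

```text
t 4.4 pos [ 0.6425 -0.02    0.1342] F [3.4 5.1 6.5] w 0.0153 q [ 0.12  0.56 -0.17  1.66  0.11  0.92  1.31] turn 0.02
[ 0.64  -0.021  0.131] [ 0.0028 -0.0012  0.0032]
[ 0.64  -0.021  0.24 ] [ 0.002  -0.0009 -0.1058]
[ 0.518 -0.     0.24 ] [ 0.125  -0.0006 -0.1067]
```

View pics/w2.png

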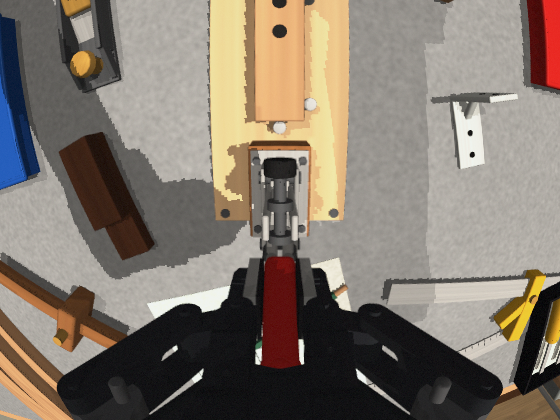

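The bar is upright, with the rubber foot at (280,165) and the rail free. I'll give it a small extra push to the stop, then release and rise.

Call:
arm_command([
  [0.003,-0.001,0.001,0,1],
  [0.005,-0.001,0.001,0,1],
  [0.005,-0.001,0.001,0,1],
  [0.004,-0.001,0.001,0,0.4],
  [0.004,-0.001,0.001,0,0.4],
  [0.004,-0.001,0.001,0,0.4],
  [0.004,-0.001,-0.04,0,0.4],
  [0.004,-0.001,-0.08,0,0.4],
])

```text
time: 5.12
position: [0.6319, -0.0237, 0.2083]
orientation: [0.084, 0.996, -0.001, -0.005]
contact_force: [1.8, 0.3, 0.6]
grip_width: 0.0513
```

Call:
arm_command([
  [0,0,-0.03,0,0.3],
  [0,0,-0.03,0,0.3],
  [0.03,0,-0.03,0,0.3],
  [0.07,0,-0.03,0,0.3],
  [0.12,0,-0.03,0,0.2],
  [0.12,0,-0.03,0,0.2],
  [0.12,0,-0.03,0,0.2],
  [0.12,0,-0.03,0,0.2],
])

```text
time: 5.78
position: [0.5169, -0.0031, 0.2414]
orientation: [0.084, 0.996, -0.0, 0.0]
contact_force: [0.1, -0.4, -0.0]
grip_width: 0.0684
```

```bash
python3 - <<'E'
from h import *
from rig import env
w=env.get_image("wrist"); cv2.imwrite("pics/w3.png",w["pixels"])
plan("jig",[(-.045,0,.24),(-.045,0,.1),(-.045,0,.024)])
E
```

```text
t 5.83 pos [ 0.5178 -0.0031  0.2416] F [ 0.5 -0.1  1. ] w 0.0683 q [ 0.14  0.23 -0.21  1.88  0.06  1.04  1.31] turn -0.0
[ 0.518 -0.     0.24 ] [0.     0.003  0.0016]
[ 0.518 -0.     0.1  ] [0.0002 0.003  0.1416]
[ 0.518 -0.     0.024] [0.0003 0.0031 0.2176]
```

View pics/w3.png

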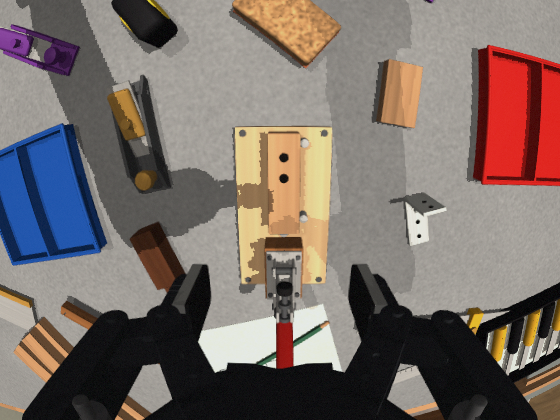

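The clamp stays open and the rail lies free at (284,180). Descending on it.

Call:
arm_command([
  [0,0.003,0.04,0,0.2],
  [0,0.003,0.08,0,0.2],
  [0,0.003,0.12,0,0.2],
  [0,0.003,0.16,0,0.2],
  [0,0.003,0.19,0,0.2],
  [0,0.003,0.21,0,0.2],
  [0,0.003,0.217,0,0.2],
  [0,0.003,0.217,0,0.2],
])

```text
time: 6.5
position: [0.5168, 0.0003, 0.0219]
orientation: [0.084, 0.996, -0.0, -0.002]
contact_force: [0.1, 0.4, 0.3]
grip_width: 0.0688
```

Call:
arm_command([
  [0,0,0,0,1],
  [0,0,0,0,1],
  [0,0,0,0,1],
  [0,0,0,0,1],
  [0,0,0,0,1],
  [0,0,0,0,1],
], newtons=40)

```text
time: 7.0
position: [0.5193, 0.0007, 0.026]
orientation: [0.084, 0.997, 0.0, 0.002]
contact_force: [-0.0, 0.1, 7.2]
grip_width: 0.033
```

```bash
python3 - <<'E'
from h import *
plan("jig",[(-.045,0,.024)])
plan("blue",[(0,.048,.18)])
E
```

```text
t 7.0 pos [0.5193 0.0007 0.026 ] F [-0.   0.1  7.2] w 0.033 q [ 0.08  0.55 -0.17  2.02  0.16  0.58  1.21] turn 0.01
[ 0.518 -0.     0.024] [ 0.0008 -0.001   0.002 ]
t 7.0 pos [0.5193 0.0007 0.026 ] F [-0.   0.1  7.2] w 0.033 q [ 0.08  0.55 -0.17  2.02  0.16  0.58  1.21] turn -1.69
[ 0.48  -0.315  0.18 ] [-0.0143 -0.3177 -0.1541]
```

Call:
arm_command([
  [0,0,-0.03,0,1],
  [0,0,-0.07,0,1],
  [0,0,-0.11,0,1],
  [0,-0.03,-0.13,-0.8,1],
  [0,-0.07,-0.13,-1.7,1],
  [0,-0.11,-0.13,-1.7,1],
  [0,-0.15,-0.13,-1.7,1],
  [0,-0.19,-0.13,-1.7,1],
])

```text
time: 7.67
position: [0.4852, -0.1884, 0.1553]
orientation: [-0.006, 1.0, -0.0, 0.001]
contact_force: [1.8, -0.6, -1.0]
grip_width: 0.0329
```

```bash
python3 - <<'E'
from h import *
plan("blue",[(0,.048,.15),(0,.048,.013)])
E
```

```text
t 7.67 pos [ 0.4852 -0.1884  0.1553] F [ 1.8 -0.6 -1. ] w 0.0329 q [ 0.46  0.34 -0.17  1.95  0.07  0.85  1.84] turn 0.01
[ 0.48  -0.315  0.15 ] [ 0.0067 -0.1265  0.0053]
[ 0.48  -0.315  0.013] [ 0.0069 -0.1264  0.1423]
```

Call:
arm_command([
  [0.005,-0.04,0,0,1],
  [0.006,-0.08,0,0,1],
  [0.006,-0.124,0,0,1],
  [0.006,-0.124,0.03,0,1],
  [0.006,-0.124,0.06,0,1],
  [0.006,-0.124,0.08,0,1],
  [0.006,-0.124,0.08,0,1],
])

```text
time: 8.25
position: [0.4776, -0.309, 0.0702]
orientation: [-0.005, 1.0, 0.002, -0.003]
contact_force: [-0.5, 0.5, -0.7]
grip_width: 0.0332
```

```bash
python3 - <<'E'
from h import *
from rig import env
w=env.get_image("wrist"); cv2.imwrite("pics/w4.png",w["pixels"])
plan("blue",[(0,.048,.013)])
E
```

```text
t 8.3 pos [ 0.4791 -0.3095  0.0725] F [-0.2  0.1 -0.4] w 0.033 q [ 0.61  0.54 -0.11  1.87  0.08  0.74  2.04] turn 0.01
[ 0.48  -0.315  0.013] [-0.0011 -0.0056  0.0594]
```

View pics/w4.png

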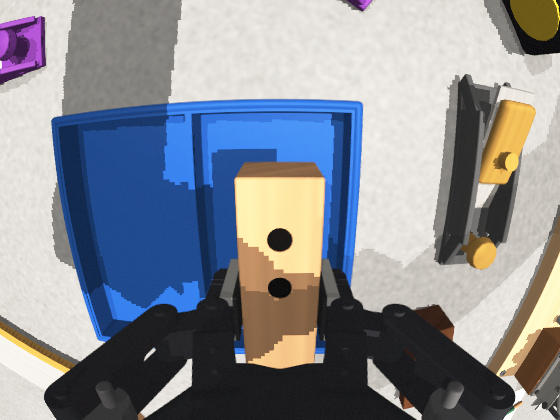

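The rail hangs over the compartment at (280,265), between the divider (200) and the wall (350). Lowering.

Call:
arm_command([
  [0,-0.005,0.025,0,1],
  [0,-0.005,0.045,0,1],
  [0,-0.005,0.053,0,1],
  [0,-0.005,0.059,0,1],
  [0,-0.005,0.059,0,1],
  [0,-0.005,0.059,0,1],
])

```text
time: 8.8
position: [0.4821, -0.3158, 0.0165]
orientation: [-0.006, 1.0, -0.0, 0.001]
contact_force: [-0.6, 0.1, -0.5]
grip_width: 0.0336
```

```bash
python3 - <<'E'
from h import *
plan("blue",[(0,.048,.012)])
E
```

```text
t 8.8 pos [ 0.4821 -0.3158  0.0165] F [-0.6  0.1 -0.5] w 0.0336 q [ 0.61  0.63 -0.1   1.88  0.1   0.63  2.04] turn 0.01
[ 0.48  -0.315  0.012] [0.0021 0.0009 0.0045]
```

Call:
arm_command([
  [0,0,0.003,0,1],
  [0,0,0.006,0,1],
  [0,0,0.006,0,1],
])

```text
time: 9.05
position: [0.4826, -0.3164, 0.012]
orientation: [-0.006, 1.0, -0.001, 0.001]
contact_force: [-3.4, 2.8, 15.7]
grip_width: 0.0333
```

```bash
python3 - <<'E'
from h import *
plan("blue",[(0,.048,.012)])
E
```

```text
t 9.05 pos [ 0.4826 -0.3164  0.012 ] F [-3.4  2.8 15.7] w 0.0333 q [ 0.61  0.64 -0.1   1.88  0.1   0.63  2.03] turn 0.01
[ 0.48  -0.315  0.012] [ 0.0026  0.0015 -0.    ]
```

Contact with the floor. Release, rise, then head for the bracket.

Call:
arm_command([
  [0,0,-0.001,0,0.4],
  [0,0,-0.001,0,0.4],
  [0,0,-0.001,0,0.4],
  [0,0,-0.03,0,0.4],
  [0,0,-0.07,0,0.4],
  [0,0,-0.11,0,0.4],
  [0,0,-0.15,0,0.4],
  [0,0,-0.19,0,0.3],
])

```text
time: 9.72
position: [0.4808, -0.3154, 0.2009]
orientation: [-0.005, 1.0, 0.0, -0.0]
contact_force: [0.5, -0.5, -0.1]
grip_width: 0.0594
```

```bash
python3 - <<'E'
from h import *
plan("bracket",[(-.0325,0,.23),(-.0325,0,.1),(-.0325,0,.026)])
E
```

```text
t 9.72 pos [ 0.4808 -0.3154  0.2009] F [ 0.5 -0.5 -0.1] w 0.0594 q [ 0.63  0.37 -0.12  1.78  0.05  0.99  2.07] turn -0.34
[0.571 0.163 0.23 ] [-0.0956  0.4776 -0.0289]
[0.571 0.163 0.1  ] [-0.0957  0.4775  0.1011]
[0.571 0.163 0.026] [-0.0957  0.4775  0.1751]
```

Call:
arm_command([
  [0,0.04,-0.03,-0.3,0.3],
  [0,0.08,-0.04,-0.3,0.3],
  [0,0.12,-0.04,-0.3,0.3],
  [0,0.16,-0.04,-0.3,0.3],
  [0,0.2,-0.04,-0.3,0.3],
  [0,0.24,-0.04,-0.3,0.3],
  [0,0.28,-0.04,-0.3,0.3],
  [0,0.32,-0.04,-0.3,0.3],
])

```text
time: 10.38
position: [0.4772, 0.0063, 0.2394]
orientation: [-0.021, 1.0, -0.0, 0.0]
contact_force: [1.3, 0.0, -0.3]
grip_width: 0.0599
```

Call:
arm_command([
  [-0.02,0.03,0,0,0.3],
  [-0.04,0.06,0,0,0.3],
  [-0.06,0.09,0,0,0.3],
  [-0.08,0.12,0,0,0.3],
  [-0.09,0.15,0,0,0.3],
  [-0.09,0.15,0.03,0,0.3],
  [-0.09,0.15,0.06,0,0.3],
  [-0.09,0.15,0.06,0,0.3],
])

```text
time: 11.05
position: [0.5573, 0.1573, 0.1735]
orientation: [-0.022, 1.0, -0.001, -0.005]
contact_force: [-1.3, -1.5, -1.1]
grip_width: 0.0597
```

```bash
python3 - <<'E'
from h import *
from rig import env
w=env.get_image("wrist"); cv2.imwrite("pics/w5.png",w["pixels"])
plan("bracket",[(-.0325,0,.1),(-.0325,0,.026)])
E
```

```text
t 11.1 pos [0.5585 0.1571 0.176 ] F [-0.3 -0.7  0.3] w 0.0597 q [-0.02  0.44 -0.38  1.78  0.19  0.97  1.13] turn -0.04
[0.571 0.163 0.1  ] [-0.0135  0.0057  0.0759]
[0.571 0.163 0.026] [-0.0141  0.0058  0.1499]
```

View pics/w5.png

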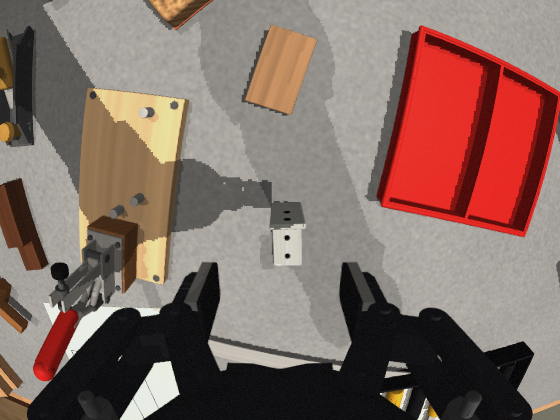

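The bracket's upright leg is at (287,215) and its flat leg at (287,245). Now checking its pose against this picture.

```bash
cat >> h.py <<'E'
KW=np.array([[325.192,0,279.275],[0,325.192,210.437],[0,0,1]])
HE=np.array([[-2.09848419e-04,-9.49343825e-01,-3.14239173e-01,8.11658258e-02],[9.99998859e-01,2.70883570e-04,-1.48616043e-03,5.95205536e-04],[1.49599946e-03,-3.14239126e-01,9.49342685e-01,-1.41603885e-01],[0,0,0,1]])
def prw(pos,quat,P):
    R=Ro.from_quat(quat).as_matrix(); t=(np.atleast_2d(P)-pos)@R; c=(t-HE[:3,3])@HE[:3,:3]
    return cv2.fisheye.distortPoints((c[:,None,:2]/c[:,None,2:]),KW,np.zeros(4))[:,0]
E
python3 - <<'E'
from h import *
p,q=[.5573,.1573,.1735],[-.022,1,-.001,-.005]
from rig import env
s=env.sense()
for pp,qq in((p,q),(s["position"],s["orientation"])): print(prw(pp,qq,place(*POSE["bracket"],[(-.035,.015,.065),(-.035,-.015,.065),(.035,.015,.005),(.035,-.015,.005)])).round(0).tolist())
E
```

```text
[[304.0, 223.0], [267.0, 223.0], [299.0, 265.0], [271.0, 265.0]]
[[304.0, 221.0], [268.0, 221.0], [299.0, 263.0], [271.0, 263.0]]
```

The prediction agrees within about 2 px. Descending on the bracket.

Call:
arm_command([
  [-0.013,0.006,0.04,0,0.3],
  [-0.014,0.006,0.08,0,0.3],
  [-0.014,0.006,0.11,0,0.3],
  [-0.014,0.006,0.135,0,0.3],
  [-0.014,0.006,0.15,0,0.3],
  [-0.014,0.006,0.15,0,0.3],
  [-0.014,0.006,0.15,0,0.3],
])

```text
time: 11.68
position: [0.5758, 0.1642, 0.0302]
orientation: [-0.021, 1.0, -0.0, 0.0]
contact_force: [0.2, 0.6, 0.5]
grip_width: 0.0595
```

```bash
python3 - <<'E'
from h import *
plan("bracket",[(-.0325,0,.026)])
E
```

```text
t 11.68 pos [0.5758 0.1642 0.0302] F [0.2 0.6 0.5] w 0.0595 q [-0.08  0.66 -0.32  1.81  0.3   0.72  1.05] turn -0.05
[0.571 0.163 0.026] [ 0.0046 -0.0008  0.0042]
```

Call:
arm_command([
  [0.004,0,0.003,0,0.4],
  [0.004,0,0.003,0,0.4],
  [0.004,0,0.003,0,1],
  [0.004,0,0.003,0,1],
  [0.004,0,0.003,0,1],
  [0.004,0,0.003,0,1],
  [0.004,0,0.003,0,1],
  [0.004,0,0.003,0,1],
], newtons=50)

```text
time: 12.35
position: [0.572, 0.1646, 0.0278]
orientation: [-0.021, 1.0, 0.0, 0.001]
contact_force: [-1.9, -0.7, 6.8]
grip_width: 0.0293
```

```bash
python3 - <<'E'
from h import *
plan("bracket",[(-.0325,0,.026)])
E
```

```text
t 12.35 pos [0.572  0.1646 0.0278] F [-1.9 -0.7  6.8] w 0.0293 q [-0.08  0.66 -0.32  1.82  0.3   0.71  1.05] turn -0.04
[0.571 0.163 0.026] [ 0.0008 -0.0013  0.0018]
```

Call:
arm_command([
  [0,0,-0.03,0,1],
  [0,0,-0.07,0,1],
  [0,0,-0.11,0,1],
  [0.02,0,-0.15,0,1],
  [0.05,0,-0.18,0,1],
  [0.09,-0.02,-0.2,0,1],
  [0.11,-0.05,-0.21,0,1],
  [0.12,-0.09,-0.21,0,1],
])

```text
time: 13.02
position: [0.4541, 0.076, 0.239]
orientation: [-0.025, 1.0, 0.0, 0.002]
contact_force: [0.2, -0.6, -1.3]
grip_width: 0.0291
```

```bash
python3 - <<'E'
from h import *
plan("blue",[(-.0325,-.048,.235)])
E
```

```text
t 13.02 pos [0.4541 0.076  0.239 ] F [ 0.2 -0.6 -1.3] w 0.0291 q [ 0.14  0.14 -0.4   2.    0.06  1.01  1.34] turn 0.38
[ 0.448 -0.411  0.235] [ 0.0298 -0.4864  0.0035]
```

Call:
arm_command([
  [0.005,-0.04,0,0.4,1],
  [0.01,-0.08,0,0.4,1],
  [0.012,-0.12,0,0.4,1],
  [0.015,-0.16,0,0.4,1],
  [0.017,-0.2,0,0.4,1],
  [0.02,-0.24,0,0.4,1],
  [0.022,-0.28,0,0.4,1],
  [0.024,-0.32,0,0.4,1],
])

```text
time: 13.68
position: [0.445, -0.2493, 0.2366]
orientation: [-0.0, 1.0, -0.0, 0.0]
contact_force: [1.4, -0.0, -0.7]
grip_width: 0.0292
```

```bash
python3 - <<'E'
from h import *
plan("blue",[(-.0325,-.048,.1),(-.0325,-.048,.032)])
E
```

```text
t 13.68 pos [ 0.445  -0.2493  0.2366] F [ 1.4 -0.  -0.7] w 0.0292 q [ 0.56  0.22 -0.12  1.9   0.03  1.02  2.  ] turn -0.09
[ 0.448 -0.411  0.1  ] [-0.0032 -0.1618  0.1367]
[ 0.448 -0.411  0.032] [-0.0032 -0.1618  0.2047]
```

Call:
arm_command([
  [-0.002,-0.04,0.01,-0.1,1],
  [-0.002,-0.08,0.03,-0.1,1],
  [-0.002,-0.12,0.05,-0.1,1],
  [-0.002,-0.157,0.07,-0.1,1],
  [-0.002,-0.158,0.1,-0.1,1],
  [-0.002,-0.158,0.13,-0.1,1],
  [-0.002,-0.158,0.15,-0.1,1],
  [-0.002,-0.158,0.15,-0.1,1],
])

```text
time: 14.35
position: [0.4442, -0.403, 0.0811]
orientation: [-0.005, 1.0, 0.003, -0.003]
contact_force: [-0.8, 1.5, -1.6]
grip_width: 0.0289
```

```bash
python3 - <<'E'
from h import *
from rig import env
w=env.get_image("wrist"); cv2.imwrite("pics/w6.png",w["pixels"])
plan("blue",[(-.0325,-.048,.1),(-.0325,-.048,.032)])
E
```

```text
t 14.4 pos [ 0.4457 -0.4039  0.0837] F [-0.4  0.2 -0.8] w 0.0291 q [ 0.73  0.56 -0.05  1.79  0.03  0.8   2.25] turn 0.01
[ 0.448 -0.411  0.1  ] [-0.0025 -0.0073 -0.0163]
[ 0.448 -0.411  0.032] [-0.0028 -0.0076  0.0517]
```

View pics/w6.png

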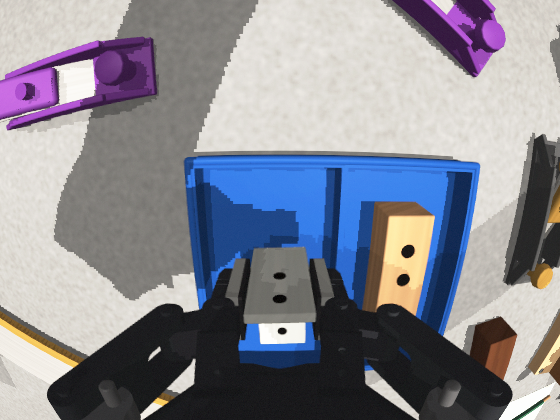

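The pine rail lies flat in its compartment at (405,250). The bracket hangs level over the other one at (280,285). Lowering.

Call:
arm_command([
  [-0.002,-0.007,0.02,0,1],
  [-0.002,-0.007,0.035,0,1],
  [-0.002,-0.007,0.045,0,1],
  [-0.002,-0.007,0.05,0,1],
  [-0.002,-0.007,0.05,0,1],
  [-0.002,-0.007,0.05,0,1],
])

```text
time: 14.9
position: [0.4503, -0.4126, 0.0372]
orientation: [-0.006, 1.0, -0.0, 0.0]
contact_force: [-0.9, -0.1, -1.9]
grip_width: 0.029
```

```bash
python3 - <<'E'
from h import *
plan("blue",[(-.0325,-.048,.032)])
E
```

```text
t 14.9 pos [ 0.4503 -0.4126  0.0372] F [-0.9 -0.1 -1.9] w 0.029 q [ 0.73  0.64 -0.04  1.79  0.04  0.71  2.25] turn 0.01
[ 0.448 -0.411  0.032] [0.0019 0.0014 0.0052]
```

Call:
arm_command([
  [0.001,0.001,0.003,0,1],
  [0.001,0.001,0.006,0,1],
  [0.001,0.001,0.007,0,1],
  [0.001,0.001,0.007,0,1],
])

```text
time: 15.23
position: [0.4493, -0.412, 0.0318]
orientation: [-0.005, 1.0, -0.001, 0.001]
contact_force: [-4.3, 3.0, 14.7]
grip_width: 0.0293
```

```bash
python3 - <<'E'
from h import *
plan("blue",[(-.0325,-.048,.032)])
E
```

```text
t 15.23 pos [ 0.4493 -0.412   0.0318] F [-4.3  3.  14.7] w 0.0293 q [ 0.73  0.65 -0.04  1.79  0.04  0.7   2.25] turn 0.01
[ 0.448 -0.411  0.032] [ 0.0009  0.0008 -0.0002]
```

Call:
arm_command([
  [0,0,-0.002,0,0.4],
  [0,0,-0.002,0,0.4],
  [0,0,-0.002,0,0.4],
  [0,0,-0.03,0,0.4],
  [0,0,-0.07,0,0.4],
  [0,0,-0.11,0,0.3],
  [0,0,-0.14,0,0.3],
  [0,0,-0.14,0,0.3],
])

```text
time: 15.9
position: [0.4523, -0.4146, 0.1766]
orientation: [-0.005, 1.0, -0.004, 0.005]
contact_force: [0.1, -1.3, 0.4]
grip_width: 0.0598
```

```bash
python3 - <<'E'
from h import *
plan("lap",[(-.02,0,.17),(-.02,0,.012)])
E
```

```text
t 15.9 pos [ 0.4523 -0.4146  0.1766] F [ 0.1 -1.3  0.4] w 0.0598 q [ 0.74  0.45 -0.05  1.72  0.03  0.96  2.26] turn -1.77
[ 0.591 -0.181  0.17 ] [-0.1409  0.2323  0.006 ]
[ 0.591 -0.181  0.012] [-0.1395  0.2336  0.164 ]
```

Call:
arm_command([
  [-0.02,0.034,0,-0.9,0.3],
  [-0.04,0.068,0,-1.8,0.3],
  [-0.06,0.1,0,-1.8,0.3],
  [-0.08,0.135,0,-1.8,0.3],
  [-0.1,0.17,0,-1.8,0.3],
  [-0.12,0.2,0,-1.8,0.3],
  [-0.135,0.228,0,-1.8,0.3],
  [-0.135,0.23,0,-1.8,0.3],
])

```text
time: 16.57
position: [0.5849, -0.1706, 0.1689]
orientation: [-0.105, 0.995, 0.002, 0.002]
contact_force: [0.7, 1.7, 0.1]
grip_width: 0.0597
```

```bash
python3 - <<'E'
from h import *
from rig import env
s=env.sense(); w=env.get_image("wrist"); cv2.imwrite("pics/w7.png",w["pixels"])
L=[(-.06,.017,.034),(-.06,-.017,.034),(.02,.017,.034),(.02,-.017,.034),(.06,.017,.017),(.06,-.017,.017)]
print(prw(s["position"],s["orientation"],place(*POSE["lap"],L)).round(0).tolist())
P=[(.07,.021,.005),(.07,-.021,.005),(.042,.021,.031),(.042,-.021,.031),(-.05,.021,.031),(-.05,-.021,.031)]
print(prw(s["position"],s["orientation"],place(*POSE["plane"],P)).round(0).tolist())
plan("lap",[(-.02,0,.012)])
E
```

```text
[[286.0, 158.0], [246.0, 158.0], [284.0, 244.0], [248.0, 243.0], [283.0, 272.0], [250.0, 272.0]]
[[330.0, 116.0], [286.0, 106.0], [342.0, 86.0], [294.0, 74.0], [364.0, -9.0], [317.0, -22.0]]
t 16.62 pos [ 0.5832 -0.1737  0.1687] F [-0.2 -1.  -0.5] w 0.0597 q [ 0.37  0.46 -0.16  1.72  0.09  0.96  1.96] turn 0.12
[ 0.591 -0.181  0.012] [-0.0057 -0.009   0.1566]
```

View pics/w7.png

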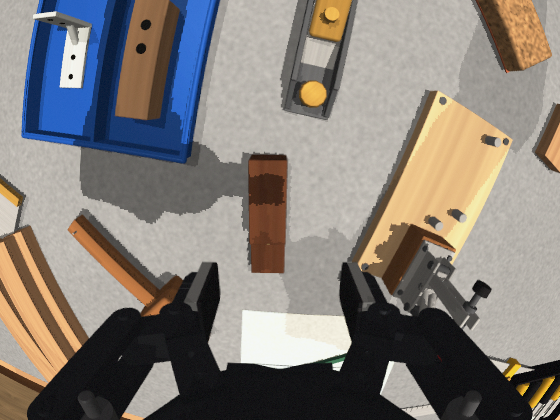

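The dark rail shows at (250-287, 155-272), within 2 px of prediction. The plane's front is also within about 4 px, and both blue items are in place. Descending on the dark rail.

Call:
arm_command([
  [-0.006,-0.009,0.03,0.1,0.3],
  [-0.006,-0.009,0.07,0.1,0.3],
  [-0.006,-0.009,0.1,0.1,0.3],
  [-0.006,-0.009,0.13,0.1,0.3],
  [-0.006,-0.009,0.15,0.1,0.3],
  [-0.006,-0.009,0.155,0.1,0.3],
  [-0.006,-0.009,0.155,0.1,0.3],
])

```text
time: 17.2
position: [0.5865, -0.1883, 0.012]
orientation: [-0.094, 0.996, 0.001, -0.002]
contact_force: [-0.3, 0.7, 0.9]
grip_width: 0.0597
```

```bash
python3 - <<'E'
from h import *
plan("lap",[(-.02,0,.012)])
E
```

```text
t 17.2 pos [ 0.5865 -0.1883  0.012 ] F [-0.3  0.7  0.9] w 0.0597 q [ 0.36  0.69 -0.13  1.77  0.13  0.69  1.92] turn -0.07
[ 0.591 -0.181  0.012] [-0.0056  0.0065 -0.0001]
```

Call:
arm_command([
  [-0.005,0.006,-0.001,0,0.3],
  [-0.005,0.006,-0.001,0,0.3],
  [-0.005,0.006,-0.001,0,1],
  [-0.005,0.006,-0.001,0,1],
  [-0.005,0.006,-0.001,0,1],
  [-0.005,0.006,-0.001,0,1],
  [-0.005,0.006,-0.001,0,1],
  [-0.005,0.006,-0.001,0,1],
], newtons=40)

```text
time: 17.87
position: [0.594, -0.181, 0.0169]
orientation: [-0.094, 0.996, -0.0, 0.001]
contact_force: [-0.5, 1.7, 6.1]
grip_width: 0.0329
```

```bash
python3 - <<'E'
from h import *
plan("lap",[(-.02,0,.012)])
plan("red",[(-.02,-.048,.24)])
E
```

```text
t 17.87 pos [ 0.594  -0.181   0.0169] F [-0.5  1.7  6.1] w 0.0329 q [ 0.35  0.69 -0.13  1.76  0.13  0.7   1.91] turn -0.06
[ 0.591 -0.181  0.012] [0.0031 0.0007 0.0049]
t 17.87 pos [ 0.594  -0.181   0.0169] F [-0.5  1.7  6.1] w 0.0329 q [ 0.35  0.69 -0.13  1.76  0.13  0.7   1.91] turn 3.12
[0.457 0.322 0.24 ] [ 0.0389  0.5197 -0.2238]
```

Call:
arm_command([
  [0,0,-0.03,0,1],
  [0,0,-0.07,0,1],
  [0.02,0,-0.11,0,1],
  [0.05,0,-0.14,0.5,1],
  [0.08,0,-0.17,1,1],
  [0.11,0,-0.19,2,1],
  [0.13,0.01,-0.21,3,1],
  [0.14,0.04,-0.225,3.1,1],
])

```text
time: 18.53
position: [0.445, -0.1732, 0.2424]
orientation: [0.075, 0.997, -0.002, 0.001]
contact_force: [1.1, 0.8, -0.7]
grip_width: 0.0332
```

```bash
python3 - <<'E'
from h import *
plan("red",[(-.017,.048,.24)])
E
```

```text
t 18.53 pos [ 0.445  -0.1732  0.2424] F [ 1.1  0.8 -0.7] w 0.0332 q [ 0.41  0.15 -0.11  1.97  0.02  1.02  1.71] turn -0.13
[0.474 0.417 0.24 ] [6.020e-02 5.877e-01 3.000e-04]
```

Call:
arm_command([
  [0.004,0.04,0,0,1],
  [0.008,0.08,0,0,1],
  [0.012,0.12,0,0,1],
  [0.016,0.16,0,0,1],
  [0.02,0.2,0,0,1],
  [0.024,0.24,0,0,1],
  [0.028,0.28,0,0,1],
  [0.032,0.32,0,0,1],
])

```text
time: 19.2
position: [0.4587, 0.1551, 0.2406]
orientation: [0.068, 0.998, -0.0, 0.0]
contact_force: [2.4, -0.0, -1.1]
grip_width: 0.0328
```

```bash
python3 - <<'E'
from h import *
plan("red",[(-.017,.048,.24)])
E
```

```text
t 19.2 pos [0.4587 0.1551 0.2406] F [ 2.4 -0.  -1.1] w 0.0328 q [-0.03  0.18 -0.39  1.95  0.08  1.03  0.98] turn 0.01
[0.474 0.417 0.24 ] [0.0209 0.2615 0.0005]
```

Call:
arm_command([
  [0.004,0.04,0,0,1],
  [0.008,0.08,0,0,1],
  [0.012,0.12,0,0,1],
  [0.016,0.16,0.03,0,1],
  [0.02,0.2,0.06,0,1],
  [0.02,0.235,0.09,0,1],
  [0.02,0.257,0.12,0,1],
  [0.02,0.257,0.14,0,1],
])

```text
time: 19.87
position: [0.4736, 0.4164, 0.0999]
orientation: [0.066, 0.998, 0.002, 0.001]
contact_force: [0.8, 1.2, -0.4]
grip_width: 0.0331
```

```bash
python3 - <<'E'
from h import *
from rig import env
w=env.get_image("wrist"); cv2.imwrite("pics/w8.png",w["pixels"])
plan("red",[(-.017,.048,.021)])
E
```

```text
t 19.92 pos [0.4698 0.4136 0.0919] F [-0.4  1.4 -6.9] w 0.033 q [-0.46  0.62 -0.41  1.71  0.3   0.88  0.44] turn 0.06
[0.474 0.417 0.021] [-0.0038  0.0041  0.0709]
```

View pics/w8.png

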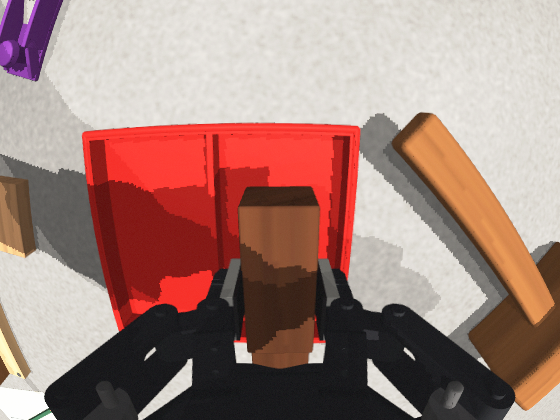

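The rail hangs aligned over the outer compartment at (280,265). Lowering.

Call:
arm_command([
  [-0.003,0.002,0.02,0,1],
  [-0.003,0.002,0.04,0,1],
  [-0.003,0.002,0.055,0,1],
  [-0.003,0.002,0.062,0,1],
  [-0.003,0.002,0.062,0,1],
  [-0.003,0.002,0.062,0,1],
])

```text
time: 20.42
position: [0.4776, 0.4123, 0.0387]
orientation: [0.068, 0.998, 0.0, 0.0]
contact_force: [0.6, 0.2, -0.3]
grip_width: 0.0335
```

```bash
python3 - <<'E'
from h import *
plan("red",[(-.017,.048,.021)])
E
```

```text
t 20.42 pos [0.4776 0.4123 0.0387] F [ 0.6  0.2 -0.3] w 0.0335 q [-0.48  0.7  -0.38  1.72  0.34  0.78  0.41] turn 0.01
[0.474 0.417 0.021] [0.0047 0.0041 0.0177]
```

Call:
arm_command([
  [0.003,0.004,0.008,0,1],
  [0.003,0.004,0.014,0,1],
  [0.003,0.004,0.018,0,1],
  [0.003,0.004,0.019,0,1],
  [0.003,0.004,0.019,0,1],
])

```text
time: 20.83
position: [0.4748, 0.4179, 0.0206]
orientation: [0.067, 0.998, 0.0, 0.0]
contact_force: [-3.5, -1.2, 7.5]
grip_width: 0.033
```

```bash
python3 - <<'E'
from h import *
plan("red",[(-.017,.048,.021)])
E
```

```text
t 20.83 pos [0.4748 0.4179 0.0206] F [-3.5 -1.2  7.5] w 0.033 q [-0.5   0.73 -0.37  1.72  0.35  0.76  0.4 ] turn 0.02
[0.474 0.417 0.021] [ 0.0012 -0.0011 -0.0004]
```

Call:
arm_command([
  [0,0,-0.001,0,0.4],
  [0,0,-0.001,0,0.4],
  [0,0,-0.001,0,0.4],
  [0,0,-0.03,0,0.4],
  [0,0,-0.07,0,0.4],
  [0,0,-0.11,0,0.3],
  [0,-0.02,-0.15,0,0.3],
  [0,-0.05,-0.19,0,0.2],
])

```text
time: 21.5
position: [0.4686, 0.3763, 0.2024]
orientation: [0.066, 0.998, 0.002, 0.0]
contact_force: [1.3, -0.4, 0.2]
grip_width: 0.0681
```

```bash
python3 - <<'E'
from h import *
plan("plane",[(0,0,.22)])
E
```

```text
t 21.5 pos [0.4686 0.3763 0.2024] F [ 1.3 -0.4  0.2] w 0.0681 q [-0.37  0.45 -0.46  1.71  0.22  1.04  0.54] turn -1.18
[ 0.434 -0.159  0.22 ] [-0.0367 -0.5349 -0.0192]
```

Call:
arm_command([
  [-0.003,-0.04,-0.01,-0.6,0.1],
  [-0.006,-0.08,-0.02,-1.2,0.1],
  [-0.009,-0.12,-0.02,-1.2,0.1],
  [-0.012,-0.16,-0.02,-1.2,0.1],
  [-0.014,-0.2,-0.02,-1.2,0.1],
  [-0.017,-0.24,-0.02,-1.2,0.1],
  [-0.02,-0.28,-0.02,-1.2,0.1],
  [-0.022,-0.32,-0.02,-1.2,0.1],
])

```text
time: 22.17
position: [0.4472, 0.0519, 0.2202]
orientation: [0.005, 1.0, -0.0, 0.0]
contact_force: [1.7, -0.3, 0.1]
grip_width: 0.0768
```

```bash
python3 - <<'E'
from h import *
plan("plane",[(0,0,.22)])
E
```

```text
t 22.17 pos [0.4472 0.0519 0.2202] F [ 1.7 -0.3  0.1] w 0.0768 q [ 0.17  0.14 -0.38  2.04  0.06  0.97  1.32] turn -0.01
[ 0.434 -0.159  0.22 ] [ 1.070e-02 -2.108e-01  2.000e-04]
```

Call:
arm_command([
  [0.003,-0.04,0,0,0.1],
  [0.005,-0.08,0,0,0.1],
  [0.007,-0.12,0,0,0.1],
  [0.01,-0.16,0,0,0.1],
  [0.01,-0.19,0,0,0.1],
  [0.01,-0.207,0,0,0.1],
  [0.01,-0.207,0,0,0.1],
  [0.01,-0.207,0,0,0.1],
])

```text
time: 22.83
position: [0.4352, -0.1537, 0.2199]
orientation: [0.006, 1.0, 0.0, -0.0]
contact_force: [-0.5, 0.5, -0.4]
grip_width: 0.0767
```

```bash
python3 - <<'E'
from h import *
from rig import env
s=env.sense(); w=env.get_image("wrist")
P=[(.07,.021,.005),(.07,-.021,.005),(.042,.021,.031),(.042,-.021,.031),(-.05,.021,.031),(-.05,-.021,.031)]
uv=prw(s["position"],s["orientation"],place(*POSE["plane"],P))
im=w["pixels"]
for p in uv: cv2.drawMarker(im,tuple(int(round(a)) for a in p),(0,255,0),0,9,1)
cv2.imwrite("pics/w9.png",im)
plan("plane",[(0,0,.006)])
E
```

```text
t 22.88 pos [ 0.4354 -0.1524  0.2198] F [ 0.   1.  -0.1] w 0.077 q [ 0.46  0.15 -0.19  2.02  0.04  0.97  1.81] turn -0.01
[ 0.434 -0.159  0.006] [ 0.0009 -0.0066  0.2138]
```

View pics/w9.png

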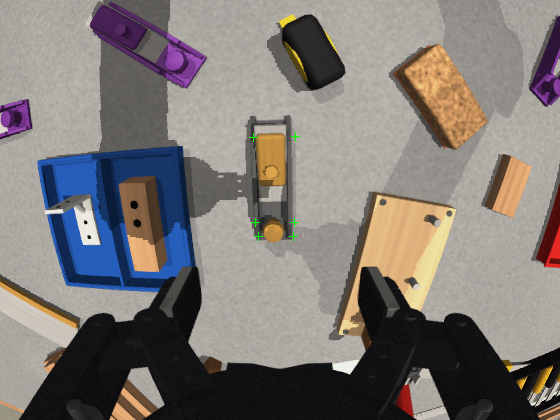

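The plane sits at (250-294, 117-240), about 3 px left of and below prediction. I'll shift the grasp about 2 mm and descend. Both blue items lie flat in their compartments.

Call:
arm_command([
  [-0.001,-0.008,0.04,0,0.1],
  [-0.001,-0.008,0.08,0,0.1],
  [-0.001,-0.008,0.12,0,0.1],
  [-0.001,-0.008,0.16,0,0.1],
  [-0.001,-0.008,0.185,0,0.1],
  [-0.001,-0.008,0.2,0,0.1],
  [-0.001,-0.008,0.208,0,0.1],
  [-0.001,-0.008,0.208,0,0.1],
])

```text
time: 23.55
position: [0.4355, -0.1589, 0.0106]
orientation: [0.004, 1.0, 0.001, -0.001]
contact_force: [0.5, -0.1, -0.6]
grip_width: 0.077
```

```bash
python3 - <<'E'
from h import *
plan("plane",[(.002,-.002,.006)])
E
```

```text
t 23.55 pos [ 0.4355 -0.1589  0.0106] F [ 0.5 -0.1 -0.6] w 0.077 q [ 0.41  0.52 -0.14  2.15  0.14  0.49  1.72] turn 0.01
[ 0.436 -0.161  0.006] [-0.0008 -0.0019  0.0045]
```

Call:
arm_command([
  [0,-0.001,0.003,0,0.3],
  [0,-0.001,0.003,0,0.5],
  [0,-0.001,0.003,0,1],
  [0,-0.001,0.003,0,1],
  [0,-0.001,0.003,0,1],
  [0,-0.001,0.003,0,1],
  [0,-0.001,0.003,0,1],
  [0,-0.001,0.003,0,1],
], newtons=90)

```text
time: 24.22
position: [0.4376, -0.1621, 0.0106]
orientation: [0.005, 1.0, -0.0, 0.001]
contact_force: [-0.1, 0.5, 5.4]
grip_width: 0.0398
```

Call:
arm_command([
  [0,0,-0.01,0,1],
  [0,0,-0.02,0,1],
  [0,0,-0.02,0,1],
  [0,0,-0.02,0,1],
])

```text
time: 24.55
position: [0.4371, -0.1624, 0.0301]
orientation: [0.005, 1.0, -0.0, 0.001]
contact_force: [0.1, 0.1, -4.7]
grip_width: 0.0405
```

```bash
python3 - <<'E'
from h import *
plan("red",[(0,-.048,.24)])
E
```

```text
t 24.55 pos [ 0.4371 -0.1624  0.0301] F [ 0.1  0.1 -4.7] w 0.0405 q [ 0.42  0.48 -0.15  2.14  0.13  0.53  1.74] turn 1.21
[0.477 0.32  0.24 ] [-0.0355  0.4822 -0.2102]
```

Call:
arm_command([
  [0,0,-0.03,0,1],
  [0,0,-0.06,0,1],
  [0,0,-0.09,0,1],
  [0,0.02,-0.12,0,1],
  [0,0.05,-0.13,0.3,1],
  [0,0.085,-0.13,0.6,1],
  [0,0.12,-0.13,0.9,1],
  [0,0.155,-0.13,1.2,1],
])

```text
time: 25.22
position: [0.4374, -0.0058, 0.1592]
orientation: [0.069, 0.998, -0.0, 0.0]
contact_force: [0.8, -0.1, -5.0]
grip_width: 0.0399
```

Call:
arm_command([
  [0,0.035,0,0,1],
  [0,0.07,0,0,1],
  [0,0.105,0,0,1],
  [0,0.14,0,0,1],
  [0,0.175,0,0,1],
  [0,0.21,0,0,1],
  [0,0.23,0,0,1],
  [0,0.23,0,0,1],
])

```text
time: 25.88
position: [0.4685, 0.2275, 0.1591]
orientation: [0.064, 0.998, 0.002, 0.0]
contact_force: [0.4, 0.3, -3.2]
grip_width: 0.0399
```

```bash
python3 - <<'E'
from h import *
plan("red",[(0,-.048,.15),(0,-.048,.015)])
E
```

```text
t 25.88 pos [0.4685 0.2275 0.1591] F [ 0.4  0.3 -3.2] w 0.0399 q [-0.18  0.35 -0.39  1.94  0.17  0.87  0.79] turn 0.08
[0.477 0.32  0.15 ] [0.0031 0.0924 0.0095]
[0.477 0.32  0.015] [0.0031 0.0918 0.1445]
```

Call:
arm_command([
  [0.001,0.03,0.01,0.1,1],
  [0.001,0.06,0.02,0.1,1],
  [0.001,0.09,0.03,0.1,1],
  [0.001,0.09,0.05,0.1,1],
  [0.001,0.09,0.07,0.1,1],
  [0.001,0.09,0.08,0.1,1],
  [0.001,0.09,0.08,0.1,1],
])

```text
time: 26.47
position: [0.478, 0.3077, 0.0758]
orientation: [0.073, 0.997, -0.002, -0.003]
contact_force: [0.5, -1.0, -4.6]
grip_width: 0.0398
```

```bash
python3 - <<'E'
from h import *
from rig import env
w=env.get_image("wrist"); cv2.imwrite("pics/w10.png",w["pixels"])
plan("red",[(0,-.048,.015)])
E
```

```text
t 26.52 pos [0.4791 0.3084 0.0774] F [-0.7 -0.1 -4.6] w 0.0401 q [-0.34  0.55 -0.35  1.87  0.26  0.77  0.59] turn -0.09
[0.477 0.32  0.015] [0.0033 0.011  0.0624]
```

View pics/w10.png

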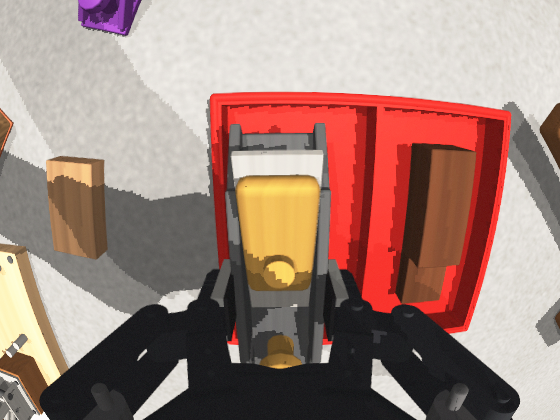

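The dark rail is flat at (435,220). The plane needs about 11 mm toward +y before lowering past the wall.

Call:
arm_command([
  [0.002,0.011,0,0,1],
  [0.002,0.011,0.01,0,1],
  [0.002,0.011,0.02,0,1],
  [0.002,0.011,0.02,0,1],
  [0.002,0.011,0.02,0,1],
])

```text
time: 26.93
position: [0.4792, 0.3206, 0.0582]
orientation: [0.073, 0.997, -0.001, -0.001]
contact_force: [-0.0, 0.6, -5.3]
grip_width: 0.0401
```

```bash
python3 - <<'E'
from h import *
plan("red",[(0,-.048,.015)])
E
```

```text
t 26.93 pos [0.4792 0.3206 0.0582] F [-0.   0.6 -5.3] w 0.0401 q [-0.37  0.59 -0.34  1.86  0.28  0.74  0.56] turn -0.09
[0.477 0.32  0.015] [ 0.0018 -0.0013  0.0432]
```

Call:
arm_command([
  [0.001,-0.001,0.015,-0.1,1],
  [0.001,-0.001,0.028,-0.1,1],
  [0.001,-0.001,0.036,-0.1,1],
  [0.001,-0.001,0.04,-0.1,1],
  [0.001,-0.001,0.04,-0.1,1],
  [0.001,-0.001,0.04,-0.1,1],
])

```text
time: 27.43
position: [0.4787, 0.3206, 0.0188]
orientation: [0.068, 0.998, -0.0, -0.0]
contact_force: [0.7, -0.3, -4.6]
grip_width: 0.04
```

```bash
python3 - <<'E'
from h import *
plan("red",[(0,-.048,.0145)])
E
```

```text
t 27.43 pos [0.4787 0.3206 0.0188] F [ 0.7 -0.3 -4.6] w 0.04 q [-0.39  0.65 -0.32  1.87  0.31  0.67  0.54] turn 0.01
[0.477 0.32  0.015] [ 0.0013 -0.0012  0.0043]
```

Call:
arm_command([
  [0.001,-0.001,0.002,0,1],
  [0.001,-0.001,0.004,0,1],
  [0.001,-0.001,0.005,0,1],
  [0.001,-0.001,0.005,0,1],
])

```text
time: 27.77
position: [0.4778, 0.3198, 0.0147]
orientation: [0.068, 0.998, 0.0, 0.0]
contact_force: [-1.5, -0.8, 1.1]
grip_width: 0.0403
```

```bash
python3 - <<'E'
from h import *
plan("red",[(0,-.048,.0145)])
E
```

```text
t 27.77 pos [0.4778 0.3198 0.0147] F [-1.5 -0.8  1.1] w 0.0403 q [-0.39  0.65 -0.32  1.88  0.31  0.66  0.54] turn 0.01
[0.477 0.32  0.015] [ 0.0006 -0.0003  0.0002]
```

On the floor. Release to about 52 mm, which keeps clear of the walls, then rise.

Call:
arm_command([
  [0,0,-0.001,0,0.38],
  [0,0,-0.001,0,0.38],
  [0,0,-0.001,0,0.38],
  [0,0,-0.02,0,0.38],
  [0,0,-0.06,0,0.38],
  [0,0,-0.1,0,0.38],
  [0,0,-0.14,0,0.3],
  [0,0,-0.18,0,0.3],
])

```text
time: 28.43
position: [0.4775, 0.3198, 0.1961]
orientation: [0.068, 0.998, 0.0, 0.0]
contact_force: [1.4, 0.7, 0.5]
grip_width: 0.0595
```

Call:
arm_command([
  [0.02,0,-0.03,0,0.2],
  [0.04,0.02,-0.05,0,0.2],
  [0.04,0.06,-0.05,0,0.2],
  [0.04,0.1,-0.05,0,0.2],
  [0.04,0.14,-0.05,0,0.2],
  [0.04,0.18,-0.05,0,0.2],
  [0.04,0.21,-0.05,0,0.2],
  [0.04,0.21,-0.05,0,0.2],
])

```text
time: 29.1
position: [0.4635, 0.5402, 0.2432]
orientation: [0.065, 0.998, 0.002, -0.001]
contact_force: [-2.3, 0.6, -0.5]
grip_width: 0.0685
```

```bash
python3 - <<'E'
from h import *
from rig import env
s=env.sense(); print(s["position"],s["grip_width"],s["joint_vel"].round(2))
t=env.get_image("top")["pixels"]; c=env.get_image("scene")["pixels"]
a=cv2.resize(t[120:270,70:420],(784,336),interpolation=2); b=cv2.resize(c[150:310,140:480],(784,369),interpolation=2)
cv2.imwrite("pics/final.png",cv2.resize(np.vstack([a,b]),(667,600),interpolation=cv2.INTER_AREA))
E
```

```text
[0.46354276 0.54022766 0.24318242] 0.06854641127065175 [ 0.05 -0.06  0.02  0.1  -0.01  0.01  0.03]
```

View pics/final.png

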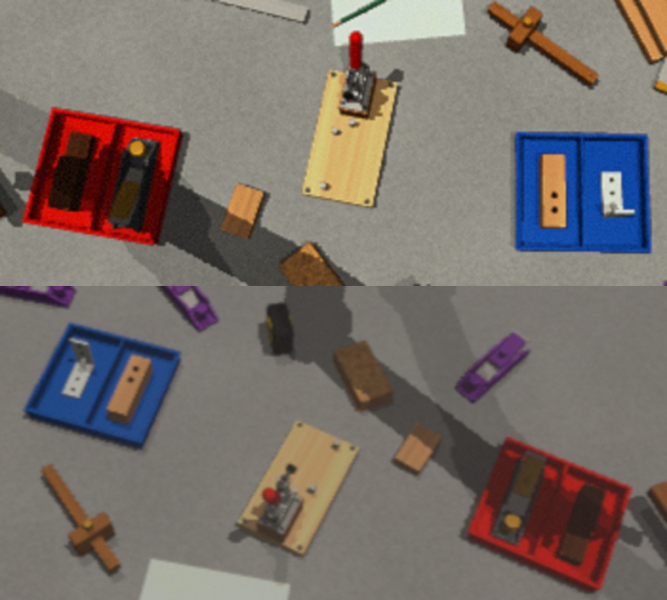

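All four items are flat in their compartments and the gripper is clear. One numeric check of how far open the clamp is before handing in.

```bash
python3 - <<'E'
from h import *
from rig import env
for n,(x0,x1,y0,y1) in dict(top=(240,275,125,175),scene=(255,310,230,300)).items():
    i=env.get_image(n); h=cv2.cvtColor(i["pixels"],cv2.COLOR_BGR2HSV); m=((h[...,0]<6)|(h[...,0]>174))&(h[...,1]>150)
    v,u=np.nonzero(m[y0:y1,x0:x1]); print(n,"red u",u.min()+x0,u.max()+x0,"v",v.min()+y0,v.max()+y0)
    print(" open",pr(i,place(*POSE["jig"],[(.078,0,.115),(.078,0,.185)])).round(0).tolist()," 95mm pt",pr(i,place(*POSE["jig"],[(.095,0,.151)])).round(0).tolist())
E
```

```text
top red u 253 259 v 137 155
 open [[257.0, 155.0], [254.0, 146.0]]  95mm pt [[257.0, 144.0]]
scene red u 274 281 v 253 259
 open [[279.0, 259.0], [280.0, 248.0]]  95mm pt [[276.0, 259.0]]
```

```bash
python3 - <<'E'
from h import *
T,S=load("top"),load("scene")
P=np.array([(120,142),(116,146),(109,149),(95,151),(78,150)])/1e3
best=[]
for s in np.linspace(1,4,31):
    i=min(int(s),3); c=P[i]+(P[i+1]-P[i])*(s-i)
    for th in range(0,121,5):
        d=np.array([np.cos(np.radians(th)),np.sin(np.radians(th))]); n=np.array([-d[1],d[0]])
        pts=[(*(c+a*.035*d+b*.009*n)[:1],y,(c+a*.035*d+b*.009*n)[1]) for a in(-1,1) for b in(-1,1) for y in(-.006,.006)]
        t=pr(T,place(*POSE["jig"],pts)); q=pr(S,place(*POSE["jig"],pts))
        e=np.array([t[:,1].min()-136.5,t[:,1].max()-155.5,q[:,1].min()-252.5,q[:,1].max()-259.5])
        best.append((np.abs(e).sum(),round(s,1),th,c.round(3).tolist(),e.round(1).tolist()))
for b in sorted(best)[:6]: print(b)
# before opening: bar foot now
from rig import env
i=env.get_image("scene")["pixels"][215:305,240:320]; t=env.get_image("top")["pixels"][125:195,225:290]
cv2.imwrite("pics/cl.png",np.hstack([cv2.resize(i,(400,450),interpolation=2),cv2.resize(t,(390,450),interpolation=2)]))
E
```

```text
(np.float64(7.315510287108026), np.float64(3.7), 65, [0.083, 0.15], [-0.2, 4.9, -2.0, 0.2])
(np.float64(7.320498135271919), np.float64(3.6), 65, [0.085, 0.15], [-0.8, 4.3, -1.5, 0.7])
(np.float64(7.325401393451358), np.float64(3.5), 65, [0.086, 0.15], [-1.4, 3.7, -1.0, 1.2])
(np.float64(7.330219848487843), np.float64(3.4), 65, [0.088, 0.151], [-2.1, 3.1, -0.5, 1.7])
(np.float64(7.45283017537335), np.float64(3.3), 65, [0.09, 0.151], [-2.7, 2.5, 0.1, 2.2])
(np.float64(8.01711202048645), np.float64(3.6), 70, [0.085, 0.15], [-0.2, 3.6, -2.5, 1.7])
```

View pics/cl.png

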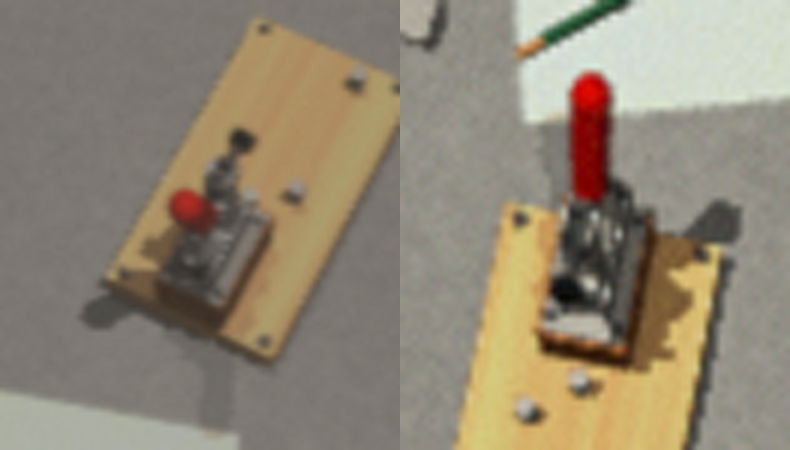

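```bash
python3 - <<'E'
from h import *
T,S=load("top"),load("scene")
def tri(a,b):
    X=cv2.triangulatePoints(*[c["camera_matrix"]@np.c_[c["R"],c["t"]] for c in(T,S)],np.float64(a),np.float64(b)).ravel(); X=X[:3]/X[3]
    x,y,yaw=POSE["jig"]; return ((X-[x,y,0])@Ro.from_euler('z',yaw,degrees=True).as_matrix()).round(3)
print("foot now",tri((253,170),(287.7,242.4)))
print("handle tip now",tri((225+190/6-.5,125+92*70/450),(240+186/5-.5,215+208/5-.5)))
print("foot clamped",tri((185+333/5-.4,120+357/5-.4),(220+372/5-.4,140+490/5-.4)))
E
```

```text
foot now [ 0.029 -0.001  0.131]
handle tip now [0.099 0.002 0.177]
foot clamped [-0.017 -0.001  0.079]
```

The viewing budget of 16 pictures is used up. Triangulating the handle's tip fits the grip centre at about x=77 (open at 78), but the angle fit is loose (83-88). I'll regrip the handle and push gently to feel the stop.

```bash
python3 - <<'E'
from h import *
plan("jig",[(.08,0,.245)])
E
```

```text
t 29.4 pos [0.4674 0.5315 0.2444] F [ 1.2 -0.3  0.8] w 0.0686 q [-0.61  0.6  -0.43  1.37  0.25  1.23  0.37] turn 0.29
[ 0.642 -0.021  0.245] [-0.2484 -0.5234 -0.    ]
```

Call:
arm_command([
  [-0.018,-0.036,0,0.3,0.4],
  [-0.036,-0.072,0,0.3,0.4],
  [-0.054,-0.108,0,0.3,0.4],
  [-0.072,-0.144,0,0.3,0.4],
  [-0.09,-0.18,0,0.3,0.4],
  [-0.108,-0.216,0,0.3,0.4],
  [-0.126,-0.252,0,0.3,0.4],
  [-0.144,-0.288,0,0.3,0.4],
])

```text
time: 30.07
position: [0.5706, 0.2248, 0.2449]
orientation: [0.085, 0.996, -0.0, 0.001]
contact_force: [0.7, 1.3, 0.4]
grip_width: 0.0514
```

```bash
python3 - <<'E'
from h import *
plan("jig",[(.08,0,.245)])
E
```

```text
t 30.07 pos [0.5706 0.2248 0.2449] F [0.7 1.3 0.4] w 0.0514 q [-0.13  0.41 -0.38  1.64  0.17  1.12  0.84] turn -0.01
[ 0.642 -0.021  0.245] [-1.114e-01 -2.304e-01  1.000e-04]
```

Call:
arm_command([
  [-0.017,-0.036,0,0,0.4],
  [-0.034,-0.072,0,0,0.4],
  [-0.051,-0.108,0,0,0.4],
  [-0.068,-0.144,0,0,0.4],
  [-0.085,-0.18,0,0,0.4],
  [-0.1,-0.21,0,0,0.4],
  [-0.108,-0.226,0,0,0.4],
  [-0.108,-0.226,0,0,0.4],
])

```text
time: 30.73
position: [0.6394, -0.0218, 0.2444]
orientation: [0.089, 0.996, -0.002, 0.001]
contact_force: [0.3, -0.9, 0.2]
grip_width: 0.051
```

Call:
arm_command([
  [0,0,0,0,0.4],
  [0,0,0,0,0.4],
])

```text
time: 30.9
position: [0.6384, -0.0119, 0.2444]
orientation: [0.084, 0.997, 0.0, 0.0]
contact_force: [-0.4, 0.7, -0.1]
grip_width: 0.0513
```

```bash
python3 - <<'E'
from h import *
plan("jig",[(.08,0,.131)])
E
```

```text
t 30.9 pos [ 0.6384 -0.0119  0.2444] F [-0.4  0.7 -0.1] w 0.0513 q [ 0.2   0.45 -0.3   1.57  0.14  1.14  1.27] turn 0.01
[ 0.642 -0.021  0.131] [-0.0046 -0.0086  0.1134]
```

Call:
arm_command([
  [-0.004,-0.009,0,0,0.4],
  [-0.004,-0.009,0,0,0.4],
  [-0.004,-0.009,0.03,0,0.4],
  [-0.004,-0.009,0.06,0,0.4],
  [-0.004,-0.009,0.09,0,0.4],
  [-0.004,-0.009,0.11,0,0.4],
  [-0.004,-0.009,0.11,0,0.4],
  [-0.004,-0.009,0.11,0,0.4],
])

```text
time: 31.57
position: [0.6406, -0.0214, 0.1331]
orientation: [0.083, 0.997, 0.0, -0.001]
contact_force: [1.0, 0.9, 0.6]
grip_width: 0.0511
```

```bash
python3 - <<'E'
from h import *
plan("jig",[(.08,0,.131)])
E
```

```text
t 31.57 pos [ 0.6406 -0.0214  0.1331] F [1.  0.9 0.6] w 0.0511 q [ 0.19  0.57 -0.28  1.66  0.19  0.94  1.25] turn 0.02
[ 0.642 -0.021  0.131] [-0.001   0.0005  0.0021]
```

Call:
arm_command([
  [0,0,0,0,1],
  [0,0,0,0,1],
  [0,0,0,0,1],
  [0,0,0,0,1],
  [0.002,0,0,0,1],
  [0.005,0,0,0,1],
  [0.008,0,0,0,1],
  [0.008,0,0,0,1],
], newtons=25)

```text
time: 32.23
position: [0.6361, -0.0188, 0.1356]
orientation: [0.083, 0.997, 0.001, 0.003]
contact_force: [5.2, 3.4, -2.0]
grip_width: 0.0156
```

```bash
python3 - <<'E'
from h import *
plan("jig",[(.078,0,.131)])
E
```

```text
t 32.23 pos [ 0.6361 -0.0188  0.1356] F [ 5.2  3.4 -2. ] w 0.0156 q [ 0.2   0.56 -0.28  1.68  0.18  0.93  1.25] turn 0.02
[ 0.64  -0.021  0.131] [-0.0038 -0.0013  0.0046]
```

Call:
arm_command([
  [0.003,0,0,0,1],
  [0.005,0,0,0,1],
  [0.005,0,0,0,1],
  [0.005,0,0,0,1],
])

```text
time: 32.57
position: [0.6315, -0.0181, 0.1351]
orientation: [0.083, 0.997, 0.001, 0.003]
contact_force: [5.7, 4.8, -4.7]
grip_width: 0.0156
```

```bash
python3 - <<'E'
from h import *
plan("jig",[(.078,0,.131)])
E
```

```text
t 32.57 pos [ 0.6315 -0.0181  0.1351] F [ 5.7  4.8 -4.7] w 0.0156 q [ 0.2   0.55 -0.28  1.69  0.18  0.92  1.25] turn 0.02
[ 0.64  -0.021  0.131] [-0.0084 -0.0013  0.0041]
```

Call:
arm_command([
  [0.003,0,0,0,1],
  [0.006,0,0,0,1],
  [0.006,0,0,0,1],
  [0.006,0,0,0,1],
])

```text
time: 32.9
position: [0.6284, -0.0176, 0.135]
orientation: [0.083, 0.997, 0.002, 0.006]
contact_force: [16.5, 3.6, -12.4]
grip_width: 0.0155
```

```bash
python3 - <<'E'
from h import *
plan("jig",[(.078,0,.131)])
from rig import env
i=env.get_image("scene"); np.savez("s2.npz",**i); i=env.get_image("top"); np.savez("t2.npz",**i)
E
```

```text
t 32.9 pos [ 0.6284 -0.0176  0.135 ] F [ 16.5   3.6 -12.4] w 0.0155 q [ 0.2   0.54 -0.28  1.7   0.18  0.91  1.25] turn 0.02
[ 0.64  -0.021  0.131] [-0.0115 -0.0013  0.0041]
```

The force jumped to about 17 N, so that is the stop. Release, rise and move clear.

Call:
arm_command([
  [-0.001,0,0,0,0.4],
  [-0.001,0,0,0,0.4],
  [-0.001,0,0,0,0.4],
  [-0.001,0,-0.02,0,0.4],
  [-0.001,0,-0.06,0,0.4],
  [-0.001,0,-0.1,0,0.4],
  [-0.001,0,-0.12,0,0.4],
  [-0.001,0,-0.12,0,0.4],
])

```text
time: 33.67
position: [0.6267, -0.0193, 0.2607]
orientation: [0.084, 0.996, -0.0, 0.005]
contact_force: [0.9, 0.1, 0.6]
grip_width: 0.0512
```

Call:
arm_command([
  [0.03,0.02,0,0,0.4],
  [0.06,0.04,0,0,0.4],
  [0.09,0.06,0,0,0.4],
  [0.12,0.09,0,0,0.4],
  [0.14,0.12,0,0,0.4],
  [0.14,0.16,0,0,0.4],
  [0.14,0.19,0,0,0.4],
  [0.14,0.19,0,0,0.4],
])

```text
time: 34.33
position: [0.5158, 0.1991, 0.2542]
orientation: [0.079, 0.997, 0.002, 0.0]
contact_force: [0.2, 0.6, 0.5]
grip_width: 0.0513
```

Call:
arm_command([
  [0,0,0,0,0.4],
  [0,0,0,0,0.4],
  [0,0,0,0,0.4],
  [0,0,0,0,0.4],
])

```text
time: 34.67
position: [0.5174, 0.1897, 0.2537]
orientation: [0.085, 0.996, -0.001, -0.0]
contact_force: [0.9, -0.0, 0.6]
grip_width: 0.0513
```

```bash
python3 - <<'E'
from h import *
from rig import env
s=env.sense(); print(s["time"],s["position"].round(3),s["contact_force"].round(1),np.abs(s["joint_vel"]).max().round(3))
for n,(x0,x1,y0,y1) in dict(top=(240,275,125,175),scene=(255,310,230,300)).items():
    i=env.get_image(n); h=cv2.cvtColor(i["pixels"],cv2.COLOR_BGR2HSV); m=((h[...,0]<6)|(h[...,0]>174))&(h[...,1]>150)
    v,u=np.nonzero(m[y0:y1,x0:x1]); print(n,"red u",u.min()+x0,u.max()+x0,"v",v.min()+y0,v.max()+y0)
    for k,r in dict(top=[(335,180,85,80),(80,170,90,85)],scene=[(150,160,90,80),(375,220,95,90)]).items():
        if k==n:
            o=load(n)["pixels"]
E
```

```text
34.6667 [0.517 0.19  0.254] [ 0.9 -0.   0.6] 0.006
top red u 252 258 v 142 157
scene red u 277 282 v 248 256
```

The handle now matches the open prediction (top v 142-157, scene v 248-256). Handing in.

```bash
python3 -c '
from rig import env
print(env.finish_job())'
```

```text
the job is handed in; nothing more can be done
None
```

Both kits are made up and the job was handed in at 34.7 s, with the gripper open and touching nothing.

- **Blue tray:** holds the drilled pine rail and the metal bracket, one per compartment. I flipped the clamp open before lifting the rail out.
- **Red tray:** holds the dark half-lapped rail and the block plane, one per compartment.
- **Item check:** the last scene and top pictures, taken after everything was released, showed all four items flat and the right way up.
- **Clamp check:** one check disagreed. After the first opening, the handle measured about 5–10 mm short of fully open. I regripped it and pushed until the force jumped to about 17 N at the stop. Its red pixels then matched the open position to about 4 px.
- **Not viewed again:** the picture limit was used up by then, so I confirmed the clamp's final position from pixel measurements only. I also took no new look at the trays after that push; the gripper stayed above and clear of them.

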